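# Put stray gift-shop stock back into its display crates

## Task

Four articles have been left loose on the shop table: two candle tins, a soap carton and a candlestick. Put each one back into the crate where its own kind already stands (tins in the blue crate, soap in the pink one, candlesticks in the grey one), set down gently without dropping it, upright on the crate's floor beside the others. Do not shove or tip over what already stands in the crates.

Things in the scene. Friction and masses are not known exactly. Their poses are not given: they have to be found in the camera images.
- tin_teal: loose teal straight round metal candle tin with lid, 54 dia x 62 high, about 160 g, stands on the table; origin at the centre of its underside, z up. (An empty dark blue cup, 68 dia x 78 high, not part of the job, also stands among the loose articles; neighbours and crates leave at least 30 clear beside each.)
- tin_mustard: loose mustard-yellow straight round metal candle tin with lid, 54 dia x 62 high, about 160 g, stands on the table; origin at the centre of its underside, z up
- soap_yellow: loose lemon-yellow upright soap carton (box) 42 (own x) x 62 (own y) x 92 high, about 140 g, stands on the table; origin at the centre of its underside, z up
- candlestick_green: loose dark green turned, glazed candlestick 105 high, about 220 g: round foot 60 dia and 8 high, stem at most 30 dia between, round straight top cup 32 dia from 82 to 105 above the underside (the place to grip); stands on the table; origin at the centre of its underside, z up
- crate_blue: blue folding crate with lattice sides, open on top, stands fixed on the table: outside 144 (own x) x 204 (own y) x 60 high, walls and floor 5 thick (inside 134 x 194, floor 5 above the table); origin at the centre of its underside, z up. The crate for candle tins: one cream tin already stands near its -y end, which leaves room for two more beside it along own y
- crate_pink: pink folding crate with lattice sides, open on top, stands fixed on the table: outside 144 (own x) x 204 (own y) x 60 high, walls and floor 5 thick (inside 134 x 194, floor 5 above the table); origin at the centre of its underside, z up. The crate for soap cartons: one light blue carton already stands in it
- crate_grey: light grey folding crate with lattice sides, open on top, stands fixed on the table: outside 144 (own x) x 204 (own y) x 60 high, walls and floor 5 thick (inside 134 x 194, floor 5 above the table); origin at the centre of its underside, z up. The crate for candlesticks: one amber candlestick already stands in it
- tin_cream: cream straight round metal candle tin with lid, 54 dia x 62 high, about 160 g, loose, already standing in the blue crate, to be left there; origin at the centre of its underside, z up
- soap_sky: light blue upright soap carton (box) 42 (own x) x 62 (own y) x 92 high, about 140 g, loose, already standing in the pink crate in the +y half (own y about 40 to 62 from the crate's centre), to be left there; origin at the centre of its underside, z up
- candlestick_amber: amber turned, glazed candlestick 105 high, about 220 g: round foot 60 dia and 8 high, stem at most 30 dia between, round straight top cup 32 dia from 82 to 105 above the underside (the place to grip); loose, already standing in the grey crate in the -y half (own y about -40 to -62 from the crate's centre), to be left there; origin at the centre of its underside, z up

How it is judged:
At the end, for the whole second after the job is handed in: Both tins in the blue crate, the soap in the pink, the green candlestick in the grey, each on the crate floor (within 6 mm), within 7 degrees of upright, released, at rest; the cream tin, light blue carton and amber candlestick still stand so in theirs, shifted at most 20 mm (x of tin_teal in the frame of crate_blue between -0.06 and 0.06 m and y of tin_teal in the frame of crate_blue between -0.085 and 0.085 m and z of tin_teal in the frame of crate_blue between 0 and 0.011 m and angle between each of tin_teal, tin_mustard, soap_yellow, candlestick_green, tin_cream, soap_sky, candlestick_amber's own z axis and vertical below 0.12 rad and linear speed of each of tin_teal, tin_mustard, soap_yellow, candlestick_green, tin_cream, soap_sky, candlestick_amber below 0.02 m/s and angular speed of each of tin_teal, tin_mustard, soap_yellow, candlestick_green, tin_cream, soap_sky, candlestick_amber below 0.2 rad/s and x of tin_mustard in the frame of crate_blue between -0.06 and 0.06 m and y of tin_mustard in the frame of crate_blue between -0.085 and 0.085 m and z of tin_mustard in the frame of crate_blue between 0 and 0.011 m and x of soap_yellow in the frame of crate_pink between -0.06 and 0.06 m and y of soap_yellow in the frame of crate_pink between -0.085 and 0.085 m and z of soap_yellow in the frame of crate_pink between 0 and 0.011 m and x of candlestick_green in the frame of crate_grey between -0.06 and 0.06 m and y of candlestick_green in the frame of crate_grey between -0.085 and 0.085 m and z of candlestick_green in the frame of crate_grey between 0 and 0.011 m and x of tin_cream in the frame of crate_blue between -0.06 and 0.06 m and y of tin_cream in the frame of crate_blue between -0.085 and 0.085 m and z of tin_cream in the frame of crate_blue between 0 and 0.011 m and x of soap_sky in the frame of crate_pink between -0.06 and 0.06 m and y of soap_sky in the frame of crate_pink between -0.085 and 0.085 m and z of soap_sky in the frame of crate_pink between 0 and 0.011 m and x of candlestick_amber in the frame of crate_grey between -0.06 and 0.06 m and y of candlestick_amber in the frame of crate_grey between -0.085 and 0.085 m and z of candlestick_amber in the frame of crate_grey between 0 and 0.011 m); the robot touches nothing.
It fails at once if something already standing in a crate at the start was shoved more than 20 mm or tipped over (distance of any of tin_cream, soap_sky, candlestick_amber from where it was at the start of the episode above 0.02 m or angle between any of tin_cream, soap_sky, candlestick_amber's own z axis and vertical above 0.35 rad).
It fails at once if one of the four loose articles was dropped (more than about 30 mm) instead of being set down ((height (world z) of tin_teal below 0.04 m and linear speed of tin_teal above 0.8 m/s) or (height (world z) of tin_mustard below 0.04 m and linear speed of tin_mustard above 0.8 m/s) or (height (world z) of soap_yellow below 0.04 m and linear speed of soap_yellow above 0.8 m/s) or (height (world z) of candlestick_green below 0.04 m and linear speed of candlestick_green above 0.8 m/s)).
It also fails if it takes over 120 s, if anything falls off the work surface, if the arm or the gripper's body presses on something with over 40 N, if the wrist force passes 120 N, or if a joint passes its speed limit or range.

## Robot

A 6-joint arm with a two-finger parallel gripper is mounted at the origin on the work surface. World frame = base frame: x ahead of the robot, y to its left, z up, the work surface at z = 0. Lengths are in m, angles in rad, forces in N, time in s.
With the tool pointing down it reaches from about 0.35 to 0.775 m from the base axis. Payload 7.3 kg.
Tool frame: the origin (TCP) lies at the very end of the fingers, on their centre line; the grasp point (between the pads) lies 19 mm behind it (manip.hold_point_z is the z of the grasp point in the tool frame, in m); z points along the fingers, y is the line along which they close (so a half turn about z gives the same grasp; the last joint's range is limited). The gripper opens to 92 mm and grips with 3 to 60 N. Pads are 19 mm wide; open, the fingers measure 130 mm over their backs; the gripper's body (75 mm by 190 mm) begins 47 mm behind the grasp point.
Start: joints at [1.041, 0.342, 1.524, -0, 1.275, -0.146], TCP at [0.197, 0.487, 0.227] pointing down, gripper open.
Joint ranges: [-2.53, 2.53], [-0.77, 2.02], [0.04, 2.7], [-1, 4.14], [0.28, 2.66], [-3.11, 3.11]. Speed limits (rad/s): [2.57, 2.57, 3.14, 3.14, 3.14, 3.14].

## Interface

Orientations are given as a unit quaternion [x, y, z, w].
In Python, from cell import manip gives the robot as it stands.
- The arm moves only by the tool play_rows, never from a script. Its argument "motion" is a list of rows, each an object of numbers: "tx", "ty", "tz": the shift along the tool's x, y, z in units of 0.03 m (1.0 is 0.03 m); "rx", "ry", "rz": the turn, a rotation vector about the tool's x, y, z in units of 0.1 rad (1.0 is 0.1 rad); "claw": the closure, from 0 (fully open) to 1 (shut). A call has exactly 5 rows; each row shifts and turns the commanded pose from where the row before left it, along the tool's axes as they then stand; what a row does not reach is not made up. A row lasts 1/8 s, in which the tool goes at most 62.5 mm and 10.7 degrees, less where a joint would pass 70% of its speed; a pose out of reach is approached as far as the arm can. A call with a number of a shift or a turn outside -1 to 1 is refused whole. A call with a gripper value outside its range is refused whole. The fingers move at their own pace and stop on an object; "force" is the grip in N (left out, the last holds). Time passes only in rows, so rows that do not move let the fingers close, or fill a call up. It gives the time, the measured TCP pose, the force, the opening and the grip force at its end, in the units of the state.
- manip.observe(): the state, without advancing time (a new reading comes with each control period).
- manip.read_camera(name): name is "scene" or "top" or "wrist"; returns the picture (480x640x3 uint8, red, green, blue); there is no depth.
- manip.camera_model(name): a dict with "K" (3x3 intrinsics, pixels), "world_from_camera" (4x4, takes a point from camera to world coordinates); the wrist camera has in their place "mount" (4x4, takes a point from camera to tool coordinates, whose origin is the TCP and whose axes are the flange's). Camera axes: x right, y down, z forward; pixel columns grow to the right and rows downward; lengths in m; the calibration is good to about 2 mm. The wrist camera is an equidistant fisheye: a pixel r from the principal point sees the ray r / f radians off the axis. A picture is of the moment at which its call begins: read the wrist's pose just before it. camera_model takes no time and is no camera call.
- manip.job_done(): hands the job in; it is judged then, once.
The state is a dict: "clock": time; "joint_pos": joint angles; "dq": joint speeds; "effort": joint torques, N m; "ee_pos": TCP position; "orientation": TCP orientation; "contact_force": force on the tool from outside, world axes, zero at the start; "torque": the same for the moment, N m; "grip_width": finger opening in m; "gripper_force": force on a finger pad.
Only numpy, scipy, OpenCV 4.12 (cv2) and the standard library are available. Lean on these libraries where they do the work, as an engineer would, in place of code of your own. Each camera call takes 0.05 s, during which the arm holds its last target. There are 200 camera calls.

## Working session

There is one attempt and no reset: what is moved stays moved. The work goes in short steps, Python scripts to look and compute and a tool call to move; the robot and the scene stay as the last step left them, time stands still between calls to the robot, and variables do not carry over. Pictures are saved under pics/ and viewed, at most 14 in all, crops included, and the job is handed in when it is done.

Besides the shell and the picture viewer there is one more tool, called after ">>>" by a JSON object that holds its "fn" and its "kwargs", one argument or row to a line. play_rows: Moves the arm, as the interface text tells. Its arguments: {"type":"object","properties":{"motion":{"type":"array","items":{"type":"object","properties":{"tx":{"type":"number"},"ty":{"type":"number"},"tz":{"type":"number"},"rx":{"type":"number"},"ry":{"type":"number"},"rz":{"type":"number"},"claw":{"type":"number"}}}},"force":{"type":"number"}},"required":["motion"]}

```bash
ls; mkdir -p pics; python3 - <<'E'
from cell import manip
import cv2
for n in("top","scene"):
    cv2.imwrite(f"pics/{n}0.png",manip.read_camera(n)[:,:,::-1])
    m=manip.camera_model(n);print(n,m)
print(manip.camera_model("wrist"),manip.hold_point_z)
print(manip.observe())
E
```

```text
pics
top {'K': array([[434.48148684,   0.        , 321.35330374],
       [  0.        , 434.48148684, 246.01870836],
       [  0.        ,   0.        ,   1.        ]]), 'world_from_camera': array([[ 0.02676217, -0.99571224,  0.08854893,  0.39767993],
       [-0.99963761, -0.02639956,  0.00526383, -0.01067768],
       [-0.00290361, -0.08865771, -0.99605792,  0.92518409],
       [ 0.        ,  0.        ,  0.        ,  1.        ]])}
scene {'K': array([[565.05098223,   0.        , 324.36627113],
       [  0.        , 565.05098223, 239.20394964],
       [  0.        ,   0.        ,   1.        ]]), 'world_from_camera': array([[-0.23729098,  0.5697454 , -0.78681838,  1.43255875],
       [ 0.97138071,  0.13031855, -0.19858647,  0.23480757],
       [-0.0106067 , -0.81142298, -0.58436311,  0.74444637],
       [ 0.        ,  0.        ,  0.        ,  1.        ]])}
{'K': array([[371.64829954,   0.        , 314.5784659 ],
       [  0.        , 371.64829954, 240.04325311],
       [  0.        ,   0.        ,   1.        ]]), 'mount': array([[ 3.61619889e-04, -9.56292865e-01, -2.92410371e-01,

[... 315 characters left out ...]
s': array([ 1.04102467e+00,  3.42631172e-01,  1.52492741e+00, -1.51732219e-05,
        1.27537643e+00, -1.46008142e-01]), 'dq': array([ 9.07281103e-05,  2.82844969e-04, -2.65943805e-03,  1.11897428e-03,
        1.60574093e-03,  1.84417585e-03]), 'effort': array([ 2.69392709e-03, -4.32003021e+01, -2.44695801e+01,  7.21383607e-02,
        5.25673782e-02, -1.07926169e-05]), 'ee_pos': array([0.19637077, 0.48650399, 0.22612374]), 'orientation': array([ 1.90704238e-01,  9.81647311e-01, -6.35633864e-04, -2.15647807e-04]), 'contact_force': array([-0.07430991,  0.20067723, -0.07831803]), 'torque': array([-0.00382882,  0.03104192,  0.00667208]), 'gripper_force': 0.0, 'grip_width': 0.09187967137618563}
```

View pics/top0.png

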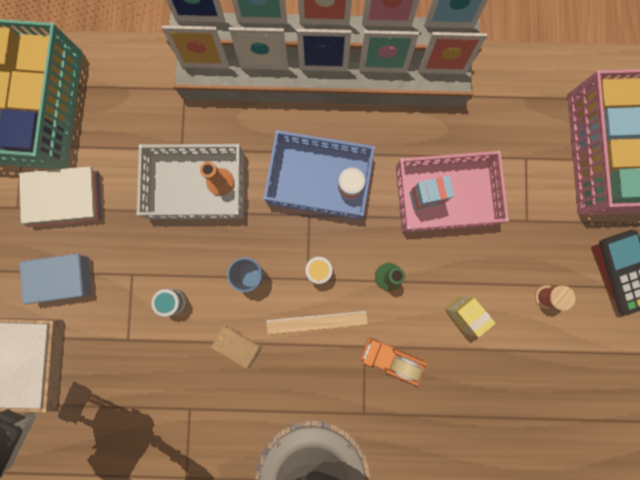

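View pics/scene0.png

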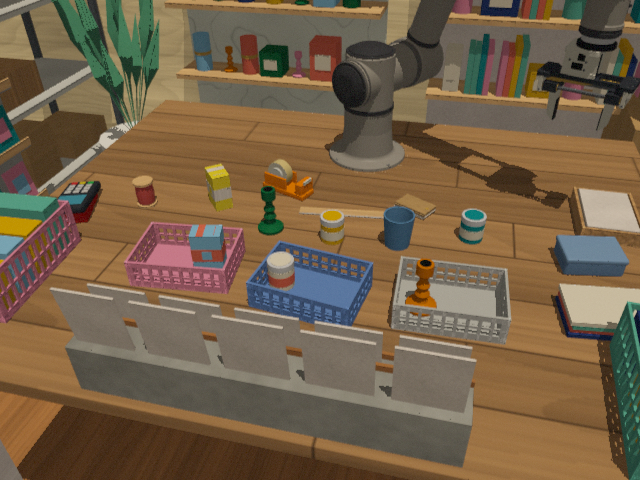

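Top view: teal tin at (166,302), mustard (319,270), green candlestick (390,277), yellow soap (472,317), grey, blue and pink crates at (190,182), (320,175), (452,192); cup at (245,275). I'll enlarge for precise pixels.

```bash
python3 - <<'E'
import cv2
a=cv2.imread("pics/top0.png")[125:345,130:390]
b=cv2.imread("pics/top0.png")[125:345,300:520]
cv2.imwrite("pics/ca.png",cv2.resize(a,None,fx=3,fy=2.7,interpolation=cv2.INTER_CUBIC) if 0 else cv2.resize(a,None,fx=2.7,fy=2.7,interpolation=cv2.INTER_CUBIC))
cv2.imwrite("pics/cb.png",cv2.resize(b,None,fx=2.7,fy=2.7,interpolation=cv2.INTER_CUBIC))
E
```

```text
(no output)
```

View pics/ca.png

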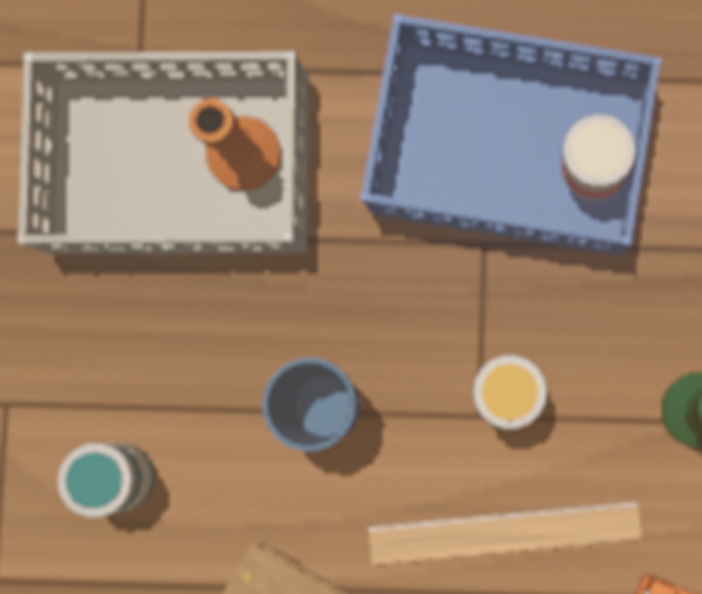

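View pics/cb.png

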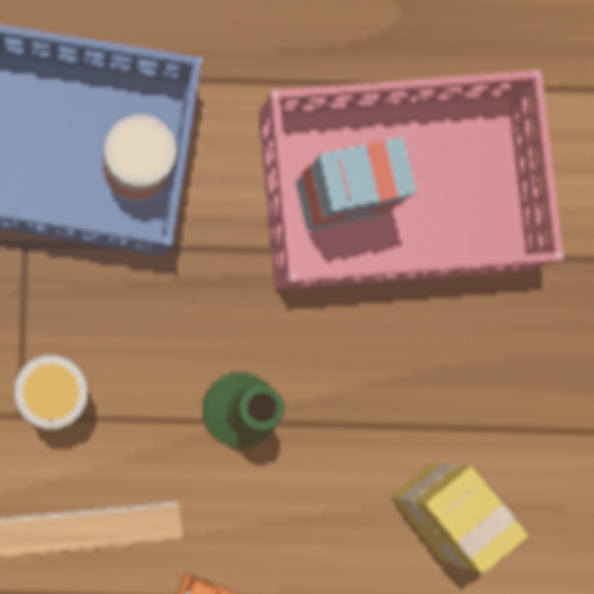

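Crop readings (2.7x): teal lid (95,480), mustard (510,391), cream (599,150), amber cup (210,119), green cup (cb 262,407); soap and crate rim corners read too.

```bash
cat > h.py <<'E'
import numpy as np
from scipy.spatial.transform import Rotation as R
from cell import manip
def px2w(n,uv,z):
    m=manip.camera_model(n);T=m["world_from_camera"]
    uv=np.atleast_2d(uv);d=np.c_[uv,np.ones(len(uv))]@np.linalg.inv(m["K"]).T@T[:3,:3].T
    o=T[:3,3];return o+d*((z-o[2])/d[:,2])[:,None]
def ca(p,z,off=130):
    p=np.atleast_2d(p)
    return px2w("top",(p+.5)/2.7-.5+np.array([off,125]),z)[:,:2]
cb=lambda p,z:ca(p,z,300)
def step():
    """print tool pose: yaw of tool y axis"""
E
python3 - <<'E'
from h import *
np.set_printoptions(precision=4,suppress=True)
for n,f,p,z in [("teal",ca,(95,480),.062),("must",ca,(510,391),.062),("cup",ca,(310,405),.078),("cream",ca,(599,150),.067),("greentop",cb,(262,407),.105),("greenfoot",cb,(240,410),.008),("ambertop",ca,(210,119),.110),("amberfoot",ca,(243,153),.013)]:
    print(n,f(p,z)[0])
for n,f,p,z in [("soap",cb,[(426,497),(470,467),(527,534),(483,574)],.092),("sky",cb,[(317,155),(405,138),(413,193),(330,213)],.097),
 ("grey",ca,[(24,53),(295,52),(294,242),(18,242)],.06),("blue",ca,[(397,15),(660,59),(631,246),(362,200)],.06),("pink",cb,[(272,92),(541,71),(563,259),(285,290)],.06)]:
    w=f(p,z);e=np.roll(w,-1,0)-w
    print(n,w.mean(0),np.linalg.norm(e,axis=1),np.degrees(np.arctan2(e[:,1],e[:,0])))
E
```

```text
teal [0.3544 0.2997]
must [ 0.4275 -0.0019]
cup [0.413  0.1419]
cream [ 0.6082 -0.0632]
greentop [ 0.4188 -0.1497]
greenfoot [ 0.4185 -0.149 ]
ambertop [0.6129 0.2157]
amberfoot [0.6117 0.2151]
soap [ 0.3454 -0.3032] [0.0379 0.0605 0.0421 0.0657] [ -54.8771 -138.9613  132.6267   37.2302]
sky [ 0.5871 -0.2238] [0.0646 0.0404 0.0614 0.043 ] [ -77.4212 -171.8215  105.1614   12.8786]
grey [0.604  0.2678] [0.2053 0.1453 0.2061 0.1446] [ -88.3048 -177.7967   91.5064    1.897 ]
blue [0.6241 0.0018] [0.202  0.1446 0.2039 0.1444] [-98.2691 172.3284  81.6897  -8.3901]
pink [ 0.5946 -0.27  ] [0.2037 0.1435 0.2082 0.1504] [ -83.956  -174.022    97.9109    4.2854]
```

Positions are consistent with the known sizes. First I turn the tool so its closing axis runs along the blue crate's x (−8.2°).

>>> {"fn": "play_rows", "kwargs": {
  "motion": [
    {"rz": 0.95, "claw": 0},
    {"rz": 0.95, "claw": 0},
    {"rz": 0.95, "claw": 0},
    {"rz": 0.95, "claw": 0},
    {"rz": 0.95, "claw": 0}
  ],
  "force": 20
}}

```text
invalid input at $.motion[0]: expected keys tx, ty, tz, rx, ry, rz, claw
```

>>> {"fn": "play_rows", "kwargs": {
  "motion": [
    {"rz": 0.95, "claw": 0},
    {"rz": 0.95, "claw": 0},
    {"rz": 0.95, "claw": 0},
    {"rz": 0.95, "claw": 0},
    {"rz": 0.95, "claw": 0}
  ]
}}

```text
invalid input at $.motion[0]: expected keys tx, ty, tz, rx, ry, rz, claw
```

>>> {"fn": "play_rows", "kwargs": {
  "motion": [
    {"rz": 0.95, "claw": 0},
    {"rz": 0.95, "claw": 0},
    {"rz": 0.95, "claw": 0},
    {"rz": 0.95, "claw": 0},
    {"claw": 0}
  ]
}}

```text
invalid input at $.motion[0]: expected keys tx, ty, tz, rx, ry, rz, claw
```

```bash
cat >> h.py <<'E'
def plan(x,y,z,yaw=None):
    s=manip.observe();M=R.from_quat(s["orientation"]).as_matrix()
    cy=np.degrees(np.arctan2(M[1,1],M[0,1]))
    d=M.T@(np.array([x,y,z])-s["ee_pos"])/.03
    print("t",round(s["clock"],1),"pos",s["ee_pos"].round(4),"yaw",cy.round(2),"tilt",M[:,2].round(3),"w",round(s["grip_width"],4))
    print("units in present axes",d.round(2))
    if yaw is not None:
        rz=-np.radians(yaw-cy); N=M@R.from_rotvec([0,0,rz]).as_matrix()
        print("rz units",round(rz*10,2),"then shift",(N.T@(np.array([x,y,z])-s["ee_pos"])/.03).round(2))
E
python3 -c "
from h import *
plan(.3544,.2997,.146,-8.2)"
```

```text
t 0.1 pos [0.1964 0.4865 0.2261] yaw 68.01 tilt [-0.001 -0.001 -1.   ] w 0.0919
units in present axes [-7.22 -3.8   2.67]
rz units 13.3 then shift [-5.41  6.1   2.67]
```

>>> {"fn": "play_rows", "kwargs": {
  "motion": [
    {"tx": 0, "ty": 0, "tz": 0, "rx": 0, "ry": 0, "rz": 0.95, "claw": 0},
    {"tx": 0, "ty": 0, "tz": 0, "rx": 0, "ry": 0, "rz": 0.95, "claw": 0},
    {"tx": 0, "ty": 0, "tz": 0, "rx": 0, "ry": 0, "rz": 0.95, "claw": 0},
    {"tx": 0, "ty": 0, "tz": 0, "rx": 0, "ry": 0, "rz": 0.95, "claw": 0},
    {"tx": 0, "ty": 0, "tz": 0, "rx": 0, "ry": 0, "rz": 0.95, "claw": 0}
  ],
  "force": 20
}}

```text
clock: 0.72
ee_pos: [0.1964, 0.4866, 0.2263]
orientation: [0.418, 0.909, -0.0, -0.0]
contact_force: [-0.1, 0.6, 0.7]
grip_width: 0.0919
gripper_force: 0.0
```

>>> {"fn": "play_rows", "kwargs": {
  "motion": [
    {"tx": 0, "ty": 0, "tz": 0, "rx": 0, "ry": 0, "rz": 0.95, "claw": 0},
    {"tx": 0, "ty": 0, "tz": 0, "rx": 0, "ry": 0, "rz": 0.95, "claw": 0},
    {"tx": 0, "ty": 0, "tz": 0, "rx": 0, "ry": 0, "rz": 0.95, "claw": 0},
    {"tx": 0, "ty": 0, "tz": 0, "rx": 0, "ry": 0, "rz": 0.95, "claw": 0},
    {"tx": 0, "ty": 0, "tz": 0, "rx": 0, "ry": 0, "rz": 0.95, "claw": 0}
  ]
}}

```text
clock: 1.35
ee_pos: [0.1964, 0.4866, 0.2263]
orientation: [0.62, 0.785, -0.0, 0.0]
contact_force: [0.3, 0.7, -0.2]
grip_width: 0.0919
gripper_force: 0.0
```

>>> {"fn": "play_rows", "kwargs": {
  "motion": [
    {"tx": 0, "ty": 0, "tz": 0, "rx": 0, "ry": 0, "rz": 0.95, "claw": 0},
    {"tx": 0, "ty": 0, "tz": 0, "rx": 0, "ry": 0, "rz": 0.95, "claw": 0},
    {"tx": 0, "ty": 0, "tz": 0, "rx": 0, "ry": 0, "rz": 0.95, "claw": 0},
    {"tx": 0, "ty": 0, "tz": 0, "rx": 0, "ry": 0, "rz": 0.95, "claw": 0},
    {"tx": 0, "ty": 0.8, "tz": 0, "rx": 0, "ry": 0, "rz": 0, "claw": 0}
  ]
}}

```text
clock: 1.98
ee_pos: [0.2194, 0.4834, 0.2265]
orientation: [0.755, 0.655, -0.001, -0.0]
contact_force: [0.4, -0.1, -0.3]
grip_width: 0.0921
gripper_force: 0.0
```

>>> {"fn": "play_rows", "kwargs": {
  "motion": [
    {"tx": -0.8, "ty": 1, "tz": 0, "rx": 0, "ry": 0, "rz": 0, "claw": 0},
    {"tx": -1, "ty": 1, "tz": 0.5, "rx": 0, "ry": 0, "rz": 0, "claw": 0},
    {"tx": -1, "ty": 1, "tz": 0.5, "rx": 0, "ry": 0, "rz": 0, "claw": 0},
    {"tx": -1, "ty": 1, "tz": 0.5, "rx": 0, "ry": 0, "rz": 0, "claw": 0},
    {"tx": -1, "ty": 1, "tz": 0.5, "rx": 0, "ry": 0, "rz": 0, "claw": 0}
  ]
}}

```text
clock: 2.6
ee_pos: [0.3488, 0.3183, 0.1661]
orientation: [0.756, 0.655, -0.0, -0.0]
contact_force: [-0.2, 0.5, 0.6]
grip_width: 0.0918
gripper_force: 0.0
```

>>> {"fn": "play_rows", "kwargs": {
  "motion": [
    {"tx": -0.6, "ty": 0.3, "tz": 0.6, "rx": 0, "ry": 0, "rz": 0, "claw": 0},
    {"tx": 0, "ty": 0, "tz": 0, "rx": 0, "ry": 0, "rz": 0, "claw": 0},
    {"tx": 0, "ty": 0, "tz": 0, "rx": 0, "ry": 0, "rz": 0, "claw": 0},
    {"tx": 0, "ty": 0, "tz": 0, "rx": 0, "ry": 0, "rz": 0, "claw": 0},
    {"tx": 0, "ty": 0, "tz": 0, "rx": 0, "ry": 0, "rz": 0, "claw": 0}
  ]
}}

```text
clock: 3.22
ee_pos: [0.3545, 0.3011, 0.1491]
orientation: [0.755, 0.655, 0.0, 0.0]
contact_force: [0.3, -0.9, 0.0]
grip_width: 0.0917
gripper_force: 0.0
```

```bash
python3 -c "
from h import *
import cv2
plan(.3544,.2997,.026,-8.2)
cv2.imwrite('pics/w1.png',manip.read_camera('wrist')[:,:,::-1])"
```

```text
t 3.2 pos [0.3545 0.3011 0.1491] yaw -8.12 tilt [ 0.001  0.001 -1.   ] w 0.0917
units in present axes [-0.05  0.    4.1 ]
rz units 0.01 then shift [-0.05  0.    4.1 ]
```

View pics/w1.png

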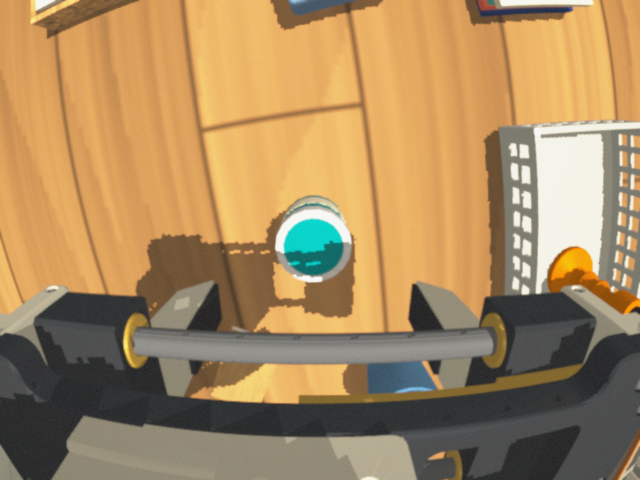

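The wrist view shows the teal lid at (313,243), which puts it within 2 mm of the tool centre line. Descend, grip and lift.

>>> {"fn": "play_rows", "kwargs": {
  "motion": [
    {"tx": 0, "ty": 0, "tz": 1, "rx": 0, "ry": 0, "rz": 0, "claw": 0},
    {"tx": 0, "ty": 0, "tz": 1, "rx": 0, "ry": 0, "rz": 0, "claw": 0},
    {"tx": 0, "ty": 0, "tz": 1, "rx": 0, "ry": 0, "rz": 0, "claw": 0},
    {"tx": 0, "ty": 0, "tz": 0.7, "rx": 0, "ry": 0, "rz": 0, "claw": 0},
    {"tx": 0, "ty": 0, "tz": 0.4, "rx": 0, "ry": 0, "rz": 0, "claw": 0}
  ]
}}

```text
clock: 3.9
ee_pos: [0.3543, 0.3005, 0.0249]
orientation: [0.756, 0.655, -0.0, -0.0]
contact_force: [0.1, -0.4, -0.2]
grip_width: 0.0919
gripper_force: 0.0
```

>>> {"fn": "play_rows", "kwargs": {
  "motion": [
    {"tx": 0, "ty": 0, "tz": 0, "rx": 0, "ry": 0, "rz": 0, "claw": 0.2},
    {"tx": 0, "ty": 0, "tz": 0, "rx": 0, "ry": 0, "rz": 0, "claw": 0.3},
    {"tx": 0, "ty": 0, "tz": 0, "rx": 0, "ry": 0, "rz": 0, "claw": 0.4},
    {"tx": 0, "ty": 0, "tz": 0, "rx": 0, "ry": 0, "rz": 0, "claw": 0.5},
    {"tx": 0, "ty": 0, "tz": 0, "rx": 0, "ry": 0, "rz": 0, "claw": 0.6}
  ],
  "force": 20
}}

```text
clock: 4.53
ee_pos: [0.3548, 0.3005, 0.0262]
orientation: [0.756, 0.655, 0.0, 0.0]
contact_force: [-1.0, 0.1, 4.6]
grip_width: 0.0542
gripper_force: 20.0
```

>>> {"fn": "play_rows", "kwargs": {
  "motion": [
    {"tx": 0, "ty": 0, "tz": 0, "rx": 0, "ry": 0, "rz": 0, "claw": 0.6},
    {"tx": 0, "ty": 0, "tz": 0, "rx": 0, "ry": 0, "rz": 0, "claw": 0.6},
    {"tx": 0, "ty": 0, "tz": 0, "rx": 0, "ry": 0, "rz": 0, "claw": 0.6},
    {"tx": 0, "ty": 0, "tz": 0, "rx": 0, "ry": 0, "rz": 0, "claw": 0.6},
    {"tx": 0, "ty": 0, "tz": 0, "rx": 0, "ry": 0, "rz": 0, "claw": 0.6}
  ]
}}

```text
clock: 5.15
ee_pos: [0.3548, 0.3005, 0.0262]
orientation: [0.756, 0.655, 0.0, 0.0]
contact_force: [-0.8, -0.3, 6.4]
grip_width: 0.0534
gripper_force: 20.0
```

```bash
python3 -c "
from h import *
B=lambda y,x=0:np.array([.6241,.0018])+R.from_euler('z',-8.2,degrees=True).as_matrix()[:2,:2]@[x,y]
print(B(.06),B(-.003))
plan(*B(.060),.15,-8.2)"
```

```text
[0.63265774 0.06118657] [ 0.62367211 -0.00116933]
t 5.2 pos [0.3548 0.3005 0.0262] yaw -8.19 tilt [ 0.001  0.    -1.   ] w 0.0534
units in present axes [-6.57 10.31 -4.13]
rz units 0.0 then shift [-6.57 10.31 -4.13]
```

>>> {"fn": "play_rows", "kwargs": {
  "motion": [
    {"tx": 0, "ty": 0, "tz": -0.5, "rx": 0, "ry": 0, "rz": 0, "claw": 0.6},
    {"tx": 0, "ty": 0, "tz": -0.9, "rx": 0, "ry": 0, "rz": 0, "claw": 0.6},
    {"tx": 0, "ty": 0, "tz": -1, "rx": 0, "ry": 0, "rz": 0, "claw": 0.6},
    {"tx": 0, "ty": 0, "tz": -1, "rx": 0, "ry": 0, "rz": 0, "claw": 0.6},
    {"tx": 0, "ty": 0, "tz": -0.8, "rx": 0, "ry": 0, "rz": 0, "claw": 0.6}
  ]
}}

```text
clock: 5.78
ee_pos: [0.3546, 0.3003, 0.1527]
orientation: [0.756, 0.655, 0.0, 0.0]
contact_force: [1.3, 0.7, -0.9]
grip_width: 0.0537
gripper_force: 20.0
```

>>> {"fn": "play_rows", "kwargs": {
  "motion": [
    {"tx": -0.3, "ty": 0.5, "tz": 0, "rx": 0, "ry": 0, "rz": 0, "claw": 0.6},
    {"tx": -0.6, "ty": 0.9, "tz": 0, "rx": 0, "ry": 0, "rz": 0, "claw": 0.6},
    {"tx": -0.6, "ty": 1, "tz": 0, "rx": 0, "ry": 0, "rz": 0, "claw": 0.6},
    {"tx": -0.6, "ty": 1, "tz": 0, "rx": 0, "ry": 0, "rz": 0, "claw": 0.6},
    {"tx": -0.6, "ty": 1, "tz": 0, "rx": 0, "ry": 0, "rz": 0, "claw": 0.6}
  ]
}}

```text
clock: 6.4
ee_pos: [0.4745, 0.1995, 0.15]
orientation: [0.756, 0.655, -0.001, -0.0]
contact_force: [-0.0, 0.3, -1.7]
grip_width: 0.0537
gripper_force: 20.0
```

>>> {"fn": "play_rows", "kwargs": {
  "motion": [
    {"tx": -0.7, "ty": 1, "tz": 0, "rx": 0, "ry": 0, "rz": 0, "claw": 0.6},
    {"tx": -0.7, "ty": 1, "tz": 0, "rx": 0, "ry": 0, "rz": 0, "claw": 0.6},
    {"tx": -0.7, "ty": 1, "tz": 0, "rx": 0, "ry": 0, "rz": 0, "claw": 0.6},
    {"tx": -0.7, "ty": 1, "tz": 0, "rx": 0, "ry": 0, "rz": 0, "claw": 0.6},
    {"tx": -0.6, "ty": 1, "tz": 0, "rx": 0, "ry": 0, "rz": 0, "claw": 0.6}
  ]
}}

```text
clock: 7.02
ee_pos: [0.6081, 0.0767, 0.1495]
orientation: [0.756, 0.654, -0.001, -0.001]
contact_force: [0.2, -0.3, -2.1]
grip_width: 0.054
gripper_force: 20.0
```

>>> {"fn": "play_rows", "kwargs": {
  "motion": [
    {"tx": -0.47, "ty": 0.7, "tz": 0, "rx": 0, "ry": 0, "rz": 0, "claw": 0.6},
    {"tx": 0, "ty": 0.2, "tz": 0, "rx": 0, "ry": 0, "rz": 0, "claw": 0.6},
    {"tx": 0, "ty": 0, "tz": 0, "rx": 0, "ry": 0, "rz": 0, "claw": 0.6},
    {"tx": 0, "ty": 0, "tz": 0, "rx": 0, "ry": 0, "rz": 0, "claw": 0.6},
    {"tx": 0, "ty": 0, "tz": 0, "rx": 0, "ry": 0, "rz": 0, "claw": 0.6}
  ]
}}

```text
clock: 7.65
ee_pos: [0.6319, 0.062, 0.1519]
orientation: [0.755, 0.655, 0.0, -0.0]
contact_force: [-0.6, -0.1, -2.0]
grip_width: 0.0539
gripper_force: 20.0
```

```bash
python3 -c "
from h import *
import cv2
plan(.6327,.0612,.0312,-8.2)
cv2.imwrite('pics/w2.png',manip.read_camera('wrist')[:,:,::-1])"
```

```text
t 7.7 pos [0.6319 0.062  0.1519] yaw -8.14 tilt [-0.  0. -1.] w 0.0539
units in present axes [-0.02  0.03  4.02]
rz units 0.01 then shift [-0.02  0.03  4.02]
```

View pics/w2.png

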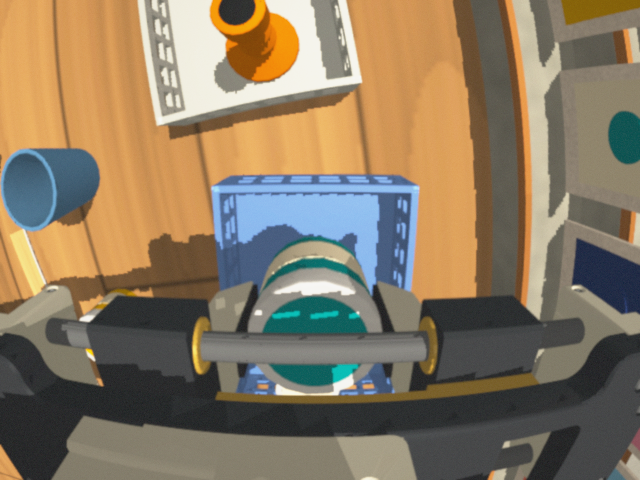

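The teal tin is centred between the crate walls (columns 215–418, tin at 318). Lower it.

>>> {"fn": "play_rows", "kwargs": {
  "motion": [
    {"tx": 0, "ty": 0, "tz": 0.7, "rx": 0, "ry": 0, "rz": 0, "claw": 0.6},
    {"tx": 0, "ty": 0, "tz": 1, "rx": 0, "ry": 0, "rz": 0, "claw": 0.6},
    {"tx": 0, "ty": 0, "tz": 1, "rx": 0, "ry": 0, "rz": 0, "claw": 0.6},
    {"tx": 0, "ty": 0, "tz": 0.8, "rx": 0, "ry": 0, "rz": 0, "claw": 0.6},
    {"tx": 0, "ty": 0, "tz": 0.3, "rx": 0, "ry": 0, "rz": 0, "claw": 0.6}
  ]
}}

```text
clock: 8.32
ee_pos: [0.6314, 0.0616, 0.0364]
orientation: [0.756, 0.655, -0.001, -0.001]
contact_force: [-0.7, -0.9, -2.1]
grip_width: 0.0534
gripper_force: 20.0
```

>>> {"fn": "play_rows", "kwargs": {
  "motion": [
    {"tx": 0, "ty": 0, "tz": 0.1, "rx": 0, "ry": 0, "rz": 0, "claw": 0.6},
    {"tx": 0, "ty": 0, "tz": 0.1, "rx": 0, "ry": 0, "rz": 0, "claw": 0.6},
    {"tx": 0, "ty": 0, "tz": 0, "rx": 0, "ry": 0, "rz": 0, "claw": 0.6},
    {"tx": 0, "ty": 0, "tz": 0, "rx": 0, "ry": 0, "rz": 0, "claw": 0.6},
    {"tx": 0, "ty": 0, "tz": 0, "rx": 0, "ry": 0, "rz": 0, "claw": 0.6}
  ]
}}

```text
clock: 8.95
ee_pos: [0.6326, 0.0613, 0.0321]
orientation: [0.756, 0.655, 0.0, 0.0]
contact_force: [-0.2, -0.2, -1.0]
grip_width: 0.054
gripper_force: 20.0
```

>>> {"fn": "play_rows", "kwargs": {
  "motion": [
    {"tx": 0, "ty": 0, "tz": 0.04, "rx": 0, "ry": 0, "rz": 0, "claw": 0.6},
    {"tx": 0, "ty": 0, "tz": 0, "rx": 0, "ry": 0, "rz": 0, "claw": 0.4},
    {"tx": 0, "ty": 0, "tz": 0, "rx": 0, "ry": 0, "rz": 0, "claw": 0.35},
    {"tx": 0, "ty": 0, "tz": 0, "rx": 0, "ry": 0, "rz": 0, "claw": 0.25},
    {"tx": 0, "ty": 0, "tz": 0, "rx": 0, "ry": 0, "rz": 0, "claw": 0.25}
  ]
}}

```text
clock: 9.57
ee_pos: [0.6324, 0.0613, 0.0305]
orientation: [0.756, 0.655, 0.0, -0.0]
contact_force: [-0.3, -0.0, -0.2]
grip_width: 0.0682
gripper_force: 0.0
```

>>> {"fn": "play_rows", "kwargs": {
  "motion": [
    {"tx": 0, "ty": 0, "tz": -0.5, "rx": 0, "ry": 0, "rz": 0, "claw": 0.25},
    {"tx": 0, "ty": 0, "tz": -1, "rx": 0, "ry": 0, "rz": 0, "claw": 0.25},
    {"tx": 0, "ty": 0, "tz": -1, "rx": 0, "ry": 0, "rz": 0, "claw": 0.25},
    {"tx": 0, "ty": 0, "tz": -1, "rx": 0, "ry": 0, "rz": 0, "claw": 0.25},
    {"tx": 0, "ty": 0, "tz": -0.5, "rx": 0, "ry": 0, "rz": 0, "claw": 0.25}
  ]
}}

```text
clock: 10.2
ee_pos: [0.6333, 0.0613, 0.1534]
orientation: [0.756, 0.655, 0.001, 0.001]
contact_force: [0.7, 0.4, -0.3]
grip_width: 0.0686
gripper_force: 0.0
```

```bash
python3 -c "
from h import *
plan(.4275,-.0019,.146,-8.2)"
```

```text
t 10.2 pos [0.6333 0.0613 0.1534] yaw -8.19 tilt [ 0.004 -0.    -1.   ] w 0.0686
units in present axes [-3.06 -6.49  0.22]
rz units 0.0 then shift [-3.06 -6.49  0.22]
```

>>> {"fn": "play_rows", "kwargs": {
  "motion": [
    {"tx": -0.5, "ty": -1, "tz": 0, "rx": 0, "ry": 0, "rz": 0, "claw": 0.1},
    {"tx": -0.5, "ty": -1, "tz": 0, "rx": 0, "ry": 0, "rz": 0, "claw": 0},
    {"tx": -0.5, "ty": -1, "tz": 0, "rx": 0, "ry": 0, "rz": 0, "claw": 0},
    {"tx": -0.5, "ty": -1, "tz": 0, "rx": 0, "ry": 0, "rz": 0, "claw": 0},
    {"tx": -0.5, "ty": -1, "tz": 0.1, "rx": 0, "ry": 0, "rz": 0, "claw": 0}
  ]
}}

```text
clock: 10.82
ee_pos: [0.4722, 0.0081, 0.1477]
orientation: [0.756, 0.655, 0.0, 0.0]
contact_force: [1.2, -0.2, -0.4]
grip_width: 0.0919
gripper_force: 0.0
```

>>> {"fn": "play_rows", "kwargs": {
  "motion": [
    {"tx": -0.5, "ty": -1, "tz": 0.1, "rx": 0, "ry": 0, "rz": 0, "claw": 0},
    {"tx": -0.05, "ty": -0.5, "tz": 0, "rx": 0, "ry": 0, "rz": 0, "claw": 0},
    {"tx": 0, "ty": 0, "tz": 0, "rx": 0, "ry": 0, "rz": 0, "claw": 0},
    {"tx": 0, "ty": 0, "tz": 0, "rx": 0, "ry": 0, "rz": 0, "claw": 0},
    {"tx": 0, "ty": 0, "tz": 0, "rx": 0, "ry": 0, "rz": 0, "claw": 0}
  ]
}}

```text
clock: 11.45
ee_pos: [0.4272, -0.0014, 0.1445]
orientation: [0.756, 0.655, 0.0, 0.0]
contact_force: [-0.1, 0.0, -0.1]
grip_width: 0.0918
gripper_force: 0.0
```

```bash
python3 -c "
from h import *
import cv2
plan(.4275,-.0019,.026,-8.2)
cv2.imwrite('pics/w3.png',manip.read_camera('wrist')[:,:,::-1])"
```

```text
t 11.4 pos [ 0.4272 -0.0014  0.1445] yaw -8.17 tilt [ 0.001  0.    -1.   ] w 0.0918
units in present axes [-0.02  0.01  3.95]
rz units 0.0 then shift [-0.02  0.01  3.95]
```

View pics/w3.png

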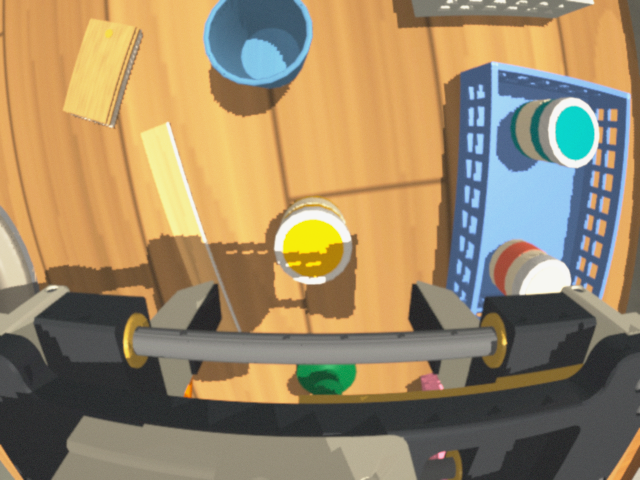

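Teal tin stands upright in the blue crate; mustard lid at (313,246) is centred in the fingers, so I go down and grip.

>>> {"fn": "play_rows", "kwargs": {
  "motion": [
    {"tx": 0, "ty": 0, "tz": 1, "rx": 0, "ry": 0, "rz": 0, "claw": 0},
    {"tx": 0, "ty": 0, "tz": 1, "rx": 0, "ry": 0, "rz": 0, "claw": 0},
    {"tx": 0, "ty": 0, "tz": 1, "rx": 0, "ry": 0, "rz": 0, "claw": 0},
    {"tx": 0, "ty": 0, "tz": 0.65, "rx": 0, "ry": 0, "rz": 0, "claw": 0},
    {"tx": 0, "ty": 0, "tz": 0.3, "rx": 0, "ry": 0, "rz": 0, "claw": 0}
  ]
}}

```text
clock: 12.12
ee_pos: [0.4262, -0.0013, 0.025]
orientation: [0.756, 0.655, -0.0, -0.001]
contact_force: [-1.1, -0.9, -0.3]
grip_width: 0.0917
gripper_force: 0.0
```

>>> {"fn": "play_rows", "kwargs": {
  "motion": [
    {"tx": 0, "ty": 0, "tz": 0, "rx": 0, "ry": 0, "rz": 0, "claw": 0.2},
    {"tx": 0, "ty": 0, "tz": 0, "rx": 0, "ry": 0, "rz": 0, "claw": 0.3},
    {"tx": 0, "ty": 0, "tz": 0, "rx": 0, "ry": 0, "rz": 0, "claw": 0.4},
    {"tx": 0, "ty": 0, "tz": 0, "rx": 0, "ry": 0, "rz": 0, "claw": 0.5},
    {"tx": 0, "ty": 0, "tz": 0, "rx": 0, "ry": 0, "rz": 0, "claw": 0.6}
  ]
}}

```text
clock: 12.75
ee_pos: [0.4265, -0.0015, 0.0264]
orientation: [0.756, 0.655, 0.0, 0.0]
contact_force: [-0.6, -1.1, 4.2]
grip_width: 0.0534
gripper_force: 20.0
```

>>> {"fn": "play_rows", "kwargs": {
  "motion": [
    {"tx": 0, "ty": 0, "tz": 0, "rx": 0, "ry": 0, "rz": 0, "claw": 0.6},
    {"tx": 0, "ty": 0, "tz": -0.4, "rx": 0, "ry": 0, "rz": 0, "claw": 0.6},
    {"tx": 0, "ty": 0, "tz": -0.9, "rx": 0, "ry": 0, "rz": 0, "claw": 0.6},
    {"tx": 0, "ty": 0, "tz": -1, "rx": 0, "ry": 0, "rz": 0, "claw": 0.6},
    {"tx": 0, "ty": 0, "tz": -1, "rx": 0, "ry": 0, "rz": 0, "claw": 0.6}
  ]
}}

```text
clock: 13.38
ee_pos: [0.426, -0.0014, 0.1263]
orientation: [0.756, 0.655, -0.0, -0.0]
contact_force: [-0.1, 0.4, -1.8]
grip_width: 0.0538
gripper_force: 20.0
```

>>> {"fn": "play_rows", "kwargs": {
  "motion": [
    {"tx": 0, "ty": 0, "tz": -0.9, "rx": 0, "ry": 0, "rz": 0, "claw": 0.6},
    {"tx": 0.1, "ty": 0.5, "tz": 0, "rx": 0, "ry": 0, "rz": 0, "claw": 0.6},
    {"tx": 0.15, "ty": 1, "tz": 0, "rx": 0, "ry": 0, "rz": 0, "claw": 0.6},
    {"tx": 0.2, "ty": 1, "tz": 0, "rx": 0, "ry": 0, "rz": 0, "claw": 0.6},
    {"tx": 0.2, "ty": 1, "tz": 0, "rx": 0, "ry": 0, "rz": 0, "claw": 0.6}
  ]
}}

```text
clock: 14.0
ee_pos: [0.5336, 0.0029, 0.1524]
orientation: [0.756, 0.655, -0.0, -0.0]
contact_force: [0.1, -0.7, -1.9]
grip_width: 0.0541
gripper_force: 20.0
```

>>> {"fn": "play_rows", "kwargs": {
  "motion": [
    {"tx": 0.2, "ty": 1, "tz": 0, "rx": 0, "ry": 0, "rz": 0, "claw": 0.6},
    {"tx": 0.1, "ty": 1, "tz": 0, "rx": 0, "ry": 0, "rz": 0, "claw": 0.6},
    {"tx": 0, "ty": 0.7, "tz": 0, "rx": 0, "ry": 0, "rz": 0, "claw": 0.6},
    {"tx": 0, "ty": 0.25, "tz": 0, "rx": 0, "ry": 0, "rz": 0, "claw": 0.6},
    {"tx": 0, "ty": 0, "tz": 0, "rx": 0, "ry": 0, "rz": 0, "claw": 0.6}
  ]
}}

```text
clock: 14.62
ee_pos: [0.6214, -0.0008, 0.1518]
orientation: [0.756, 0.655, -0.0, -0.0]
contact_force: [0.2, 0.4, -1.9]
grip_width: 0.0533
gripper_force: 20.0
```

>>> {"fn": "play_rows", "kwargs": {
  "motion": [
    {"tx": 0, "ty": 0, "tz": 0, "rx": 0, "ry": 0, "rz": 0, "claw": 0.6},
    {"tx": 0, "ty": 0, "tz": 0, "rx": 0, "ry": 0, "rz": 0, "claw": 0.6},
    {"tx": 0, "ty": 0, "tz": 0, "rx": 0, "ry": 0, "rz": 0, "claw": 0.6},
    {"tx": 0, "ty": 0, "tz": 0, "rx": 0, "ry": 0, "rz": 0, "claw": 0.6},
    {"tx": 0, "ty": 0, "tz": 0, "rx": 0, "ry": 0, "rz": 0, "claw": 0.6}
  ]
}}

```text
clock: 15.25
ee_pos: [0.6219, -0.0008, 0.1521]
orientation: [0.756, 0.655, 0.0, -0.0]
contact_force: [-0.7, 0.3, -2.5]
grip_width: 0.054
gripper_force: 20.0
```

```bash
python3 -c "
from h import *
import cv2
plan(.6237,-.0012,.0312,-8.2)
cv2.imwrite('pics/w4.png',manip.read_camera('wrist')[:,:,::-1])"
```

```text
t 15.2 pos [ 0.6219 -0.0008  0.1521] yaw -8.19 tilt [ 0.  0. -1.] w 0.054
units in present axes [-0.    0.06  4.03]
rz units 0.0 then shift [-0.    0.06  4.03]
```

View pics/w4.png

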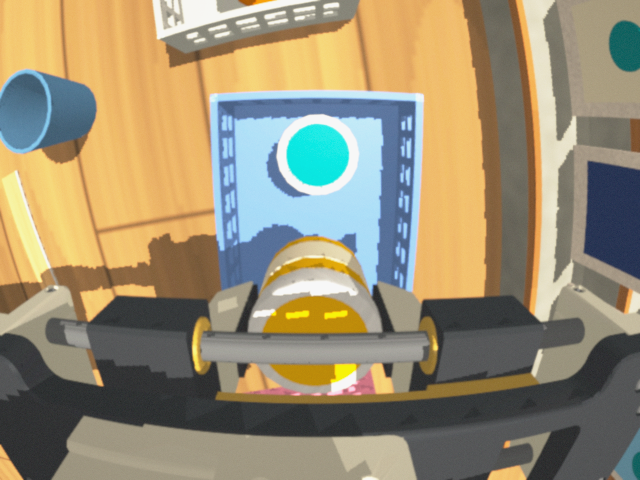

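Teal lid at (316,153) works out to 64 mm from the mustard tin's axis, as planned, so the gap is about 9 mm. Lower and release.

>>> {"fn": "play_rows", "kwargs": {
  "motion": [
    {"tx": 0, "ty": 0.05, "tz": 0.7, "rx": 0, "ry": 0, "rz": 0, "claw": 0.6},
    {"tx": 0, "ty": 0, "tz": 1, "rx": 0, "ry": 0, "rz": 0, "claw": 0.6},
    {"tx": 0, "ty": 0, "tz": 1, "rx": 0, "ry": 0, "rz": 0, "claw": 0.6},
    {"tx": 0, "ty": 0, "tz": 0.8, "rx": 0, "ry": 0, "rz": 0, "claw": 0.6},
    {"tx": 0, "ty": 0, "tz": 0.3, "rx": 0, "ry": 0, "rz": 0, "claw": 0.6}
  ]
}}

```text
clock: 15.92
ee_pos: [0.6225, -0.001, 0.0365]
orientation: [0.756, 0.655, -0.001, -0.001]
contact_force: [-0.4, 0.3, -2.2]
grip_width: 0.0538
gripper_force: 20.0
```

>>> {"fn": "play_rows", "kwargs": {
  "motion": [
    {"tx": 0, "ty": 0, "tz": 0.1, "rx": 0, "ry": 0, "rz": 0, "claw": 0.6},
    {"tx": 0, "ty": 0, "tz": 0.1, "rx": 0, "ry": 0, "rz": 0, "claw": 0.6},
    {"tx": 0, "ty": 0, "tz": 0.04, "rx": 0, "ry": 0, "rz": 0, "claw": 0.6},
    {"tx": 0, "ty": 0, "tz": 0, "rx": 0, "ry": 0, "rz": 0, "claw": 0.6},
    {"tx": 0, "ty": 0, "tz": 0, "rx": 0, "ry": 0, "rz": 0, "claw": 0.6}
  ]
}}

```text
clock: 16.55
ee_pos: [0.6238, -0.0011, 0.0315]
orientation: [0.756, 0.655, 0.0, 0.0]
contact_force: [-0.4, -0.2, 1.2]
grip_width: 0.0535
gripper_force: 20.0
```

>>> {"fn": "play_rows", "kwargs": {
  "motion": [
    {"tx": 0, "ty": 0, "tz": 0, "rx": 0, "ry": 0, "rz": 0, "claw": 0.6},
    {"tx": 0, "ty": 0, "tz": 0, "rx": 0, "ry": 0, "rz": 0, "claw": 0.4},
    {"tx": 0, "ty": 0, "tz": 0, "rx": 0, "ry": 0, "rz": 0, "claw": 0.35},
    {"tx": 0, "ty": 0, "tz": 0, "rx": 0, "ry": 0, "rz": 0, "claw": 0.25},
    {"tx": 0, "ty": 0, "tz": 0, "rx": 0, "ry": 0, "rz": 0, "claw": 0.25}
  ]
}}

```text
clock: 17.18
ee_pos: [0.6234, -0.001, 0.0308]
orientation: [0.756, 0.655, 0.0, -0.0]
contact_force: [0.0, 0.3, 0.2]
grip_width: 0.0685
gripper_force: 0.0
```

>>> {"fn": "play_rows", "kwargs": {
  "motion": [
    {"tx": 0, "ty": 0, "tz": -0.5, "rx": 0, "ry": 0, "rz": 0, "claw": 0.25},
    {"tx": 0, "ty": 0, "tz": -1, "rx": 0, "ry": 0, "rz": 0, "claw": 0.25},
    {"tx": 0, "ty": 0, "tz": -1, "rx": 0, "ry": 0, "rz": 0, "claw": 0.25},
    {"tx": 0, "ty": 0, "tz": -1, "rx": 0, "ry": 0, "rz": 0, "claw": 0.25},
    {"tx": 0, "ty": 0, "tz": -1, "rx": 0, "ry": 0, "rz": 0, "claw": 0.25}
  ]
}}

```text
clock: 17.8
ee_pos: [0.6235, -0.0011, 0.1681]
orientation: [0.756, 0.655, 0.001, 0.0]
contact_force: [0.2, -0.7, -0.5]
grip_width: 0.0689
gripper_force: 0.0
```

```bash
python3 -c "
from h import *
plan(.4187,-.1494,.166,-8.2)"
```

```text
t 17.8 pos [ 0.6235 -0.0011  0.1681] yaw -8.19 tilt [ 0.001 -0.    -1.   ] w 0.0689
units in present axes [-5.87 -6.05  0.06]
rz units 0.0 then shift [-5.87 -6.05  0.06]
```

>>> {"fn": "play_rows", "kwargs": {
  "motion": [
    {"tx": -0.9, "ty": -1, "tz": 0, "rx": 0, "ry": 0, "rz": 0, "claw": 0.25},
    {"tx": -1, "ty": -1, "tz": 0, "rx": 0, "ry": 0, "rz": 0, "claw": 0.25},
    {"tx": -1, "ty": -1, "tz": 0, "rx": 0, "ry": 0, "rz": 0, "claw": 0.25},
    {"tx": -1, "ty": -1, "tz": 0, "rx": 0, "ry": 0, "rz": 0, "claw": 0.25},
    {"tx": -1, "ty": -1, "tz": 0, "rx": 0, "ry": 0, "rz": 0, "claw": 0.25}
  ]
}}

```text
clock: 18.42
ee_pos: [0.4531, -0.126, 0.167]
orientation: [0.756, 0.655, 0.0, 0.001]
contact_force: [0.6, -1.3, 0.4]
grip_width: 0.0691
gripper_force: 0.0
```

>>> {"fn": "play_rows", "kwargs": {
  "motion": [
    {"tx": -0.9, "ty": -0.95, "tz": 0, "rx": 0, "ry": 0, "rz": 0, "claw": 0.25},
    {"tx": -0.05, "ty": -0.1, "tz": 0, "rx": 0, "ry": 0, "rz": 0, "claw": 0.25},
    {"tx": 0, "ty": 0, "tz": 0, "rx": 0, "ry": 0, "rz": 0, "claw": 0.25},
    {"tx": 0, "ty": 0, "tz": 0, "rx": 0, "ry": 0, "rz": 0, "claw": 0.25},
    {"tx": 0, "ty": 0, "tz": 0, "rx": 0, "ry": 0, "rz": 0, "claw": 0.25}
  ]
}}

```text
clock: 19.05
ee_pos: [0.4193, -0.1485, 0.1658]
orientation: [0.755, 0.655, 0.0, -0.0]
contact_force: [-0.3, -0.2, 0.4]
grip_width: 0.0687
gripper_force: 0.0
```

```bash
python3 -c "
from h import *
import cv2
plan(.4187,-.1494,.074,-8.2)
cv2.imwrite('pics/w5.png',manip.read_camera('wrist')[:,:,::-1])"
```

```text
t 19.1 pos [ 0.4193 -0.1485  0.1658] yaw -8.12 tilt [ 0.  0. -1.] w 0.0687
units in present axes [-0.03 -0.02  3.06]
rz units 0.01 then shift [-0.03 -0.02  3.06]
```

View pics/w5.png

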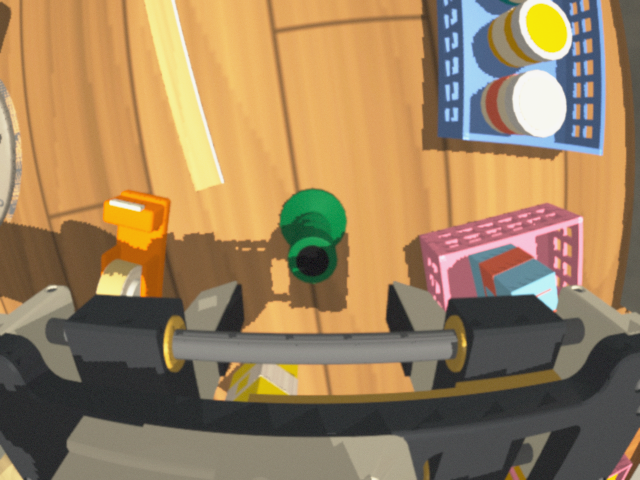

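Green cup at (312,260) is centred to about 1 mm; mustard and cream stand properly. Descend and grip.

>>> {"fn": "play_rows", "kwargs": {
  "motion": [
    {"tx": -0.03, "ty": -0.02, "tz": 0.8, "rx": 0, "ry": 0, "rz": 0, "claw": 0.25},
    {"tx": 0, "ty": 0, "tz": 1, "rx": 0, "ry": 0, "rz": 0, "claw": 0.25},
    {"tx": 0, "ty": 0, "tz": 0.8, "rx": 0, "ry": 0, "rz": 0, "claw": 0.25},
    {"tx": 0, "ty": 0, "tz": 0.46, "rx": 0, "ry": 0, "rz": 0, "claw": 0.25},
    {"tx": 0, "ty": 0, "tz": 0, "rx": 0, "ry": 0, "rz": 0, "claw": 0.25}
  ]
}}

```text
clock: 19.73
ee_pos: [0.4176, -0.1492, 0.0731]
orientation: [0.756, 0.655, -0.0, -0.001]
contact_force: [0.3, 0.4, 0.8]
grip_width: 0.0687
gripper_force: 0.0
```

>>> {"fn": "play_rows", "kwargs": {
  "motion": [
    {"tx": 0, "ty": 0, "tz": 0, "rx": 0, "ry": 0, "rz": 0, "claw": 0.4},
    {"tx": 0, "ty": 0, "tz": 0, "rx": 0, "ry": 0, "rz": 0, "claw": 0.5},
    {"tx": 0, "ty": 0, "tz": 0, "rx": 0, "ry": 0, "rz": 0, "claw": 0.6},
    {"tx": 0, "ty": 0, "tz": 0, "rx": 0, "ry": 0, "rz": 0, "claw": 0.7},
    {"tx": 0, "ty": 0, "tz": 0, "rx": 0, "ry": 0, "rz": 0, "claw": 0.85}
  ]
}}

```text
clock: 20.35
ee_pos: [0.4179, -0.1497, 0.0742]
orientation: [0.756, 0.655, 0.0, 0.0]
contact_force: [-0.9, 0.4, 3.3]
grip_width: 0.032
gripper_force: 20.0
```

>>> {"fn": "play_rows", "kwargs": {
  "motion": [
    {"tx": 0, "ty": 0, "tz": 0, "rx": 0, "ry": 0, "rz": 0, "claw": 0.85},
    {"tx": 0, "ty": 0, "tz": 0, "rx": 0, "ry": 0, "rz": 0, "claw": 0.85},
    {"tx": 0, "ty": 0, "tz": -0.3, "rx": 0, "ry": 0, "rz": 0, "claw": 0.85},
    {"tx": 0, "ty": 0, "tz": -0.5, "rx": 0, "ry": 0, "rz": 0, "claw": 0.85},
    {"tx": 0, "ty": 0, "tz": 0, "rx": 0, "ry": 0, "rz": 0, "claw": 0.85}
  ]
}}

```text
clock: 20.98
ee_pos: [0.4187, -0.15, 0.0988]
orientation: [0.756, 0.655, 0.0, 0.001]
contact_force: [0.2, -0.6, -3.4]
grip_width: 0.0316
gripper_force: 20.0
```

```bash
python3 -c "
from h import *
plan(.6026,.3128,.2,-8.2)"
```

```text
t 21.0 pos [ 0.4187 -0.15    0.0988] yaw -8.19 tilt [ 0.002 -0.001 -1.   ] w 0.0316
units in present axes [16.14  3.88 -3.37]
rz units 0.0 then shift [16.14  3.87 -3.37]
```

>>> {"fn": "play_rows", "kwargs": {
  "motion": [
    {"tx": 0, "ty": 0, "tz": -0.6, "rx": 0, "ry": 0, "rz": 0, "claw": 0.85},
    {"tx": 0, "ty": 0, "tz": -1, "rx": 0, "ry": 0, "rz": 0, "claw": 0.85},
    {"tx": 0, "ty": 0, "tz": -1, "rx": 0, "ry": 0, "rz": 0, "claw": 0.85},
    {"tx": 0.4, "ty": 0, "tz": -0.8, "rx": 0, "ry": 0, "rz": 0, "claw": 0.85},
    {"tx": 0.7, "ty": 0.2, "tz": 0, "rx": 0, "ry": 0, "rz": 0, "claw": 0.85}
  ]
}}

```text
clock: 21.6
ee_pos: [0.4294, -0.1182, 0.2013]
orientation: [0.756, 0.654, 0.001, 0.001]
contact_force: [0.3, 0.2, -1.2]
grip_width: 0.0314
gripper_force: 20.0
```

>>> {"fn": "play_rows", "kwargs": {
  "motion": [
    {"tx": 1, "ty": 0.25, "tz": 0, "rx": 0, "ry": 0, "rz": 0, "claw": 0.85},
    {"tx": 1, "ty": 0.25, "tz": 0, "rx": 0, "ry": 0, "rz": 0, "claw": 0.85},
    {"tx": 1, "ty": 0.25, "tz": 0, "rx": 0, "ry": 0, "rz": 0, "claw": 0.85},
    {"tx": 1, "ty": 0.25, "tz": 0, "rx": 0, "ry": 0, "rz": 0, "claw": 0.85},
    {"tx": 1, "ty": 0.25, "tz": 0, "rx": 0, "ry": 0, "rz": 0, "claw": 0.85}
  ]
}}

```text
clock: 22.22
ee_pos: [0.4871, 0.0263, 0.1992]
orientation: [0.756, 0.655, -0.0, -0.0]
contact_force: [1.1, -0.1, -2.8]
grip_width: 0.0312
gripper_force: 20.0
```

>>> {"fn": "play_rows", "kwargs": {
  "motion": [
    {"tx": 1, "ty": 0.25, "tz": 0, "rx": 0, "ry": 0, "rz": 0, "claw": 0.85},
    {"tx": 1, "ty": 0.25, "tz": 0, "rx": 0, "ry": 0, "rz": 0, "claw": 0.85},
    {"tx": 1, "ty": 0.25, "tz": 0, "rx": 0, "ry": 0, "rz": 0, "claw": 0.85},
    {"tx": 1, "ty": 0.25, "tz": 0, "rx": 0, "ry": 0, "rz": 0, "claw": 0.85},
    {"tx": 1, "ty": 0.25, "tz": 0, "rx": 0, "ry": 0, "rz": 0, "claw": 0.85}
  ]
}}

```text
clock: 22.85
ee_pos: [0.5456, 0.1693, 0.199]
orientation: [0.756, 0.655, -0.001, -0.0]
contact_force: [0.5, 0.3, -3.5]
grip_width: 0.0315
gripper_force: 20.0
```

>>> {"fn": "play_rows", "kwargs": {
  "motion": [
    {"tx": 1, "ty": 0.25, "tz": 0, "rx": 0, "ry": 0, "rz": 0, "claw": 0.85},
    {"tx": 1, "ty": 0.25, "tz": 0, "rx": 0, "ry": 0, "rz": 0, "claw": 0.85},
    {"tx": 1, "ty": 0.25, "tz": 0, "rx": 0, "ry": 0, "rz": 0, "claw": 0.85},
    {"tx": 1, "ty": 0.25, "tz": 0, "rx": 0, "ry": 0, "rz": 0, "claw": 0.85},
    {"tx": 0.7, "ty": 0.15, "tz": 0, "rx": 0, "ry": 0, "rz": 0, "claw": 0.85}
  ]
}}

```text
clock: 23.48
ee_pos: [0.5998, 0.3042, 0.1984]
orientation: [0.756, 0.655, -0.001, -0.0]
contact_force: [0.0, -0.5, -2.4]
grip_width: 0.0314
gripper_force: 20.0
```

>>> {"fn": "play_rows", "kwargs": {
  "motion": [
    {"tx": 0.35, "ty": 0.02, "tz": 0, "rx": 0, "ry": 0, "rz": 0, "claw": 0.85},
    {"tx": 0, "ty": 0, "tz": 0, "rx": 0, "ry": 0, "rz": 0, "claw": 0.85},
    {"tx": 0, "ty": 0, "tz": 0, "rx": 0, "ry": 0, "rz": 0, "claw": 0.85},
    {"tx": 0, "ty": 0, "tz": 0, "rx": 0, "ry": 0, "rz": 0, "claw": 0.85},
    {"tx": 0, "ty": 0, "tz": 0, "rx": 0, "ry": 0, "rz": 0, "claw": 0.85}
  ]
}}

```text
clock: 24.1
ee_pos: [0.602, 0.3128, 0.2003]
orientation: [0.756, 0.655, 0.0, 0.0]
contact_force: [0.4, -0.8, -2.2]
grip_width: 0.0316
gripper_force: 20.0
```

```bash
python3 -c "
from h import *
import cv2
plan(.6026,.3128,.079,-8.2)
cv2.imwrite('pics/w6.png',manip.read_camera('wrist')[:,:,::-1])"
```

```text
t 24.1 pos [0.602  0.3128 0.2003] yaw -8.23 tilt [ 0.  0. -1.] w 0.0316
units in present axes [0.   0.02 4.04]
rz units -0.01 then shift [0.   0.02 4.04]
```

View pics/w6.png

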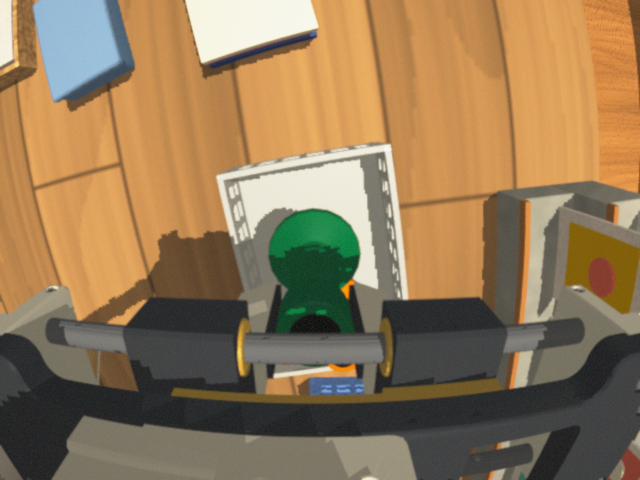

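The candlestick hangs plumb (foot centre at 314,253) over the free half of the grey crate. Lower.

>>> {"fn": "play_rows", "kwargs": {
  "motion": [
    {"tx": 0, "ty": 0.02, "tz": 0.6, "rx": 0, "ry": 0, "rz": 0, "claw": 0.85},
    {"tx": 0, "ty": 0, "tz": 1, "rx": 0, "ry": 0, "rz": 0, "claw": 0.85},
    {"tx": 0, "ty": 0, "tz": 1, "rx": 0, "ry": 0, "rz": 0, "claw": 0.85},
    {"tx": 0, "ty": 0, "tz": 0.8, "rx": 0, "ry": 0, "rz": 0, "claw": 0.85},
    {"tx": 0, "ty": 0, "tz": 0.4, "rx": 0, "ry": 0, "rz": 0, "claw": 0.85}
  ]
}}

```text
clock: 24.78
ee_pos: [0.602, 0.3128, 0.0846]
orientation: [0.756, 0.655, -0.001, -0.0]
contact_force: [-0.1, 0.6, -2.0]
grip_width: 0.0314
gripper_force: 20.0
```

>>> {"fn": "play_rows", "kwargs": {
  "motion": [
    {"tx": 0, "ty": 0, "tz": 0.1, "rx": 0, "ry": 0, "rz": 0, "claw": 0.85},
    {"tx": 0, "ty": 0, "tz": 0.1, "rx": 0, "ry": 0, "rz": 0, "claw": 0.85},
    {"tx": 0, "ty": 0, "tz": 0.04, "rx": 0, "ry": 0, "rz": 0, "claw": 0.85},
    {"tx": 0, "ty": 0, "tz": 0, "rx": 0, "ry": 0, "rz": 0, "claw": 0.85},
    {"tx": 0, "ty": 0, "tz": 0, "rx": 0, "ry": 0, "rz": 0, "claw": 0.85}
  ]
}}

```text
clock: 25.4
ee_pos: [0.6027, 0.3133, 0.0793]
orientation: [0.756, 0.655, 0.0, 0.0]
contact_force: [-0.2, -0.1, -2.2]
grip_width: 0.0314
gripper_force: 20.0
```

>>> {"fn": "play_rows", "kwargs": {
  "motion": [
    {"tx": 0, "ty": 0, "tz": 0.04, "rx": 0, "ry": 0, "rz": 0, "claw": 0.85},
    {"tx": 0, "ty": 0, "tz": 0, "rx": 0, "ry": 0, "rz": 0, "claw": 0.85},
    {"tx": 0, "ty": 0, "tz": 0, "rx": 0, "ry": 0, "rz": 0, "claw": 0.85},
    {"tx": 0, "ty": 0, "tz": 0, "rx": 0, "ry": 0, "rz": 0, "claw": 0.85},
    {"tx": 0, "ty": 0, "tz": 0, "rx": 0, "ry": 0, "rz": 0, "claw": 0.85}
  ]
}}

```text
clock: 26.02
ee_pos: [0.6029, 0.3135, 0.0793]
orientation: [0.756, 0.655, 0.001, 0.0]
contact_force: [-2.9, 0.7, 4.4]
grip_width: 0.0313
gripper_force: 20.0
```

Contact (+4.4 N). Release and rise.

>>> {"fn": "play_rows", "kwargs": {
  "motion": [
    {"tx": 0, "ty": 0, "tz": 0, "rx": 0, "ry": 0, "rz": 0, "claw": 0.64},
    {"tx": 0, "ty": 0, "tz": 0, "rx": 0, "ry": 0, "rz": 0, "claw": 0.58},
    {"tx": 0, "ty": 0, "tz": 0, "rx": 0, "ry": 0, "rz": 0, "claw": 0.45},
    {"tx": 0, "ty": 0, "tz": 0, "rx": 0, "ry": 0, "rz": 0, "claw": 0.35},
    {"tx": 0, "ty": 0, "tz": 0, "rx": 0, "ry": 0, "rz": 0, "claw": 0.35}
  ]
}}

```text
clock: 26.65
ee_pos: [0.6026, 0.3132, 0.0775]
orientation: [0.756, 0.655, -0.0, -0.0]
contact_force: [0.4, 0.6, -0.4]
grip_width: 0.0589
gripper_force: 0.0
```

>>> {"fn": "play_rows", "kwargs": {
  "motion": [
    {"tx": 0, "ty": 0, "tz": -0.5, "rx": 0, "ry": 0, "rz": 0, "claw": 0.35},
    {"tx": 0, "ty": 0, "tz": -1, "rx": 0, "ry": 0, "rz": 0, "claw": 0.35},
    {"tx": 0, "ty": 0, "tz": -1, "rx": 0, "ry": 0, "rz": 0, "claw": 0.35},
    {"tx": 0, "ty": 0, "tz": -1, "rx": 0, "ry": 0, "rz": 0, "claw": 0.35},
    {"tx": 0, "ty": 0, "tz": -0.5, "rx": 0, "ry": 0, "rz": 0, "claw": 0.35}
  ]
}}

```text
clock: 27.28
ee_pos: [0.6033, 0.3135, 0.2008]
orientation: [0.756, 0.655, 0.002, 0.001]
contact_force: [0.6, 0.3, -0.3]
grip_width: 0.0598
gripper_force: 0.0
```

```bash
python3 -c "
from h import *
plan(.3454,-.3032,.166,-51)"
```

```text
t 27.3 pos [0.6033 0.3135 0.2008] yaw -8.19 tilt [ 0.004  0.002 -1.   ] w 0.0598
units in present axes [-21.57  -5.58   1.09]
rz units 7.47 then shift [-19.62  10.56   1.09]
```

>>> {"fn": "play_rows", "kwargs": {
  "motion": [
    {"tx": -1, "ty": -0.25, "tz": 0, "rx": 0, "ry": 0, "rz": 0, "claw": 0.2},
    {"tx": -1, "ty": -0.25, "tz": 0, "rx": 0, "ry": 0, "rz": 0, "claw": 0.2},
    {"tx": -1, "ty": -0.25, "tz": 0, "rx": 0, "ry": 0, "rz": 0, "claw": 0.2},
    {"tx": -1, "ty": -0.25, "tz": 0, "rx": 0, "ry": 0, "rz": 0, "claw": 0.2},
    {"tx": -1, "ty": -0.25, "tz": 0, "rx": 0, "ry": 0, "rz": 0, "claw": 0.2}
  ]
}}

```text
clock: 27.9
ee_pos: [0.5434, 0.1691, 0.1976]
orientation: [0.756, 0.655, -0.0, -0.0]
contact_force: [-0.1, -0.1, 0.4]
grip_width: 0.0735
gripper_force: 0.0
```

>>> {"fn": "play_rows", "kwargs": {
  "motion": [
    {"tx": -1, "ty": -0.25, "tz": 0, "rx": 0, "ry": 0, "rz": 0, "claw": 0.2},
    {"tx": -1, "ty": -0.25, "tz": 0, "rx": 0, "ry": 0, "rz": 0, "claw": 0.2},
    {"tx": -1, "ty": -0.25, "tz": 0, "rx": 0, "ry": 0, "rz": 0, "claw": 0.2},
    {"tx": -1, "ty": -0.25, "tz": 0, "rx": 0, "ry": 0, "rz": 0, "claw": 0.2},
    {"tx": -1, "ty": -0.25, "tz": 0, "rx": 0, "ry": 0, "rz": 0, "claw": 0.2}
  ]
}}

```text
clock: 28.52
ee_pos: [0.485, 0.0261, 0.1977]
orientation: [0.756, 0.655, -0.0, -0.0]
contact_force: [0.8, 0.2, 0.2]
grip_width: 0.0733
gripper_force: 0.0
```

>>> {"fn": "play_rows", "kwargs": {
  "motion": [
    {"tx": -1, "ty": -0.25, "tz": 0, "rx": 0, "ry": 0, "rz": 0, "claw": 0.2},
    {"tx": -1, "ty": -0.25, "tz": 0, "rx": 0, "ry": 0, "rz": 0, "claw": 0.2},
    {"tx": -1, "ty": -0.25, "tz": 0, "rx": 0, "ry": 0, "rz": 0, "claw": 0.2},
    {"tx": -1, "ty": -0.25, "tz": 0, "rx": 0, "ry": 0, "rz": 0, "claw": 0.2},
    {"tx": -1, "ty": -0.25, "tz": 0, "rx": 0, "ry": 0, "rz": 0, "claw": 0.2}
  ]
}}

```text
clock: 29.15
ee_pos: [0.4265, -0.117, 0.1977]
orientation: [0.756, 0.655, 0.0, -0.0]
contact_force: [0.3, -0.0, -0.0]
grip_width: 0.0737
gripper_force: 0.0
```

>>> {"fn": "play_rows", "kwargs": {
  "motion": [
    {"tx": -1, "ty": -0.25, "tz": 0, "rx": 0, "ry": 0, "rz": 0, "claw": 0.2},
    {"tx": -1, "ty": -0.25, "tz": 0, "rx": 0, "ry": 0, "rz": 0, "claw": 0.2},
    {"tx": -1, "ty": -0.25, "tz": 0, "rx": 0, "ry": 0, "rz": 0, "claw": 0.2},
    {"tx": -1, "ty": -0.25, "tz": 0, "rx": 0, "ry": 0, "rz": 0, "claw": 0.2},
    {"tx": -1, "ty": -0.25, "tz": 0, "rx": 0, "ry": 0, "rz": 0, "claw": 0.2}
  ]
}}

```text
clock: 29.78
ee_pos: [0.368, -0.2601, 0.1977]
orientation: [0.756, 0.655, 0.0, -0.0]
contact_force: [-0.1, -0.7, -0.2]
grip_width: 0.0734
gripper_force: 0.0
```

>>> {"fn": "play_rows", "kwargs": {
  "motion": [
    {"tx": -1, "ty": -0.3, "tz": 0, "rx": 0, "ry": 0, "rz": 0, "claw": 0.2},
    {"tx": -0.57, "ty": -0.28, "tz": 0, "rx": 0, "ry": 0, "rz": 0, "claw": 0.2},
    {"tx": 0, "ty": 0, "tz": 0.3, "rx": 0, "ry": 0, "rz": 0.93, "claw": 0.2},
    {"tx": 0, "ty": 0, "tz": 0.3, "rx": 0, "ry": 0, "rz": 0.93, "claw": 0.2},
    {"tx": 0, "ty": 0, "tz": 0.3, "rx": 0, "ry": 0, "rz": 0.93, "claw": 0.2}
  ]
}}

```text
clock: 30.4
ee_pos: [0.3445, -0.3034, 0.1704]
orientation: [0.84, 0.542, 0.0, -0.0]
contact_force: [-0.5, -0.3, -0.3]
grip_width: 0.0736
gripper_force: 0.0
```

>>> {"fn": "play_rows", "kwargs": {
  "motion": [
    {"tx": 0, "ty": 0, "tz": 0.1, "rx": 0, "ry": 0, "rz": 0.93, "claw": 0.2},
    {"tx": 0, "ty": 0, "tz": 0, "rx": 0, "ry": 0, "rz": 0.93, "claw": 0.2},
    {"tx": 0, "ty": 0, "tz": 0, "rx": 0, "ry": 0, "rz": 0.93, "claw": 0.2},
    {"tx": 0, "ty": 0, "tz": 0, "rx": 0, "ry": 0, "rz": 0.93, "claw": 0.2},
    {"tx": 0, "ty": 0, "tz": 0, "rx": 0, "ry": 0, "rz": 0.93, "claw": 0.2}
  ]
}}

```text
clock: 31.02
ee_pos: [0.3446, -0.3033, 0.1676]
orientation: [0.943, 0.334, -0.0, -0.0]
contact_force: [-0.7, -0.7, -0.4]
grip_width: 0.0732
gripper_force: 0.0
```

>>> {"fn": "play_rows", "kwargs": {
  "motion": [
    {"tx": 0, "ty": 0, "tz": 0, "rx": 0, "ry": 0, "rz": 0, "claw": 0.2},
    {"tx": 0, "ty": 0, "tz": 0, "rx": 0, "ry": 0, "rz": 0, "claw": 0.2},
    {"tx": 0, "ty": 0, "tz": 0, "rx": 0, "ry": 0, "rz": 0, "claw": 0.2},
    {"tx": 0, "ty": 0, "tz": 0, "rx": 0, "ry": 0, "rz": 0, "claw": 0.2},
    {"tx": 0, "ty": 0, "tz": 0, "rx": 0, "ry": 0, "rz": 0, "claw": 0.2}
  ]
}}

```text
clock: 31.65
ee_pos: [0.3447, -0.3034, 0.1676]
orientation: [0.942, 0.335, 0.0, -0.0]
contact_force: [-0.3, 0.3, 0.1]
grip_width: 0.0737
gripper_force: 0.0
```

```bash
python3 -c "
from h import *
import cv2
plan(.3454,-.3032,.05,-51)
cv2.imwrite('pics/w7.png',manip.read_camera('wrist')[:,:,::-1])"
```

```text
t 31.6 pos [ 0.3447 -0.3034  0.1676] yaw -50.81 tilt [ 0.  0. -1.] w 0.0737
units in present axes [0.02 0.01 3.92]
rz units 0.03 then shift [0.02 0.01 3.92]
```

View pics/w7.png

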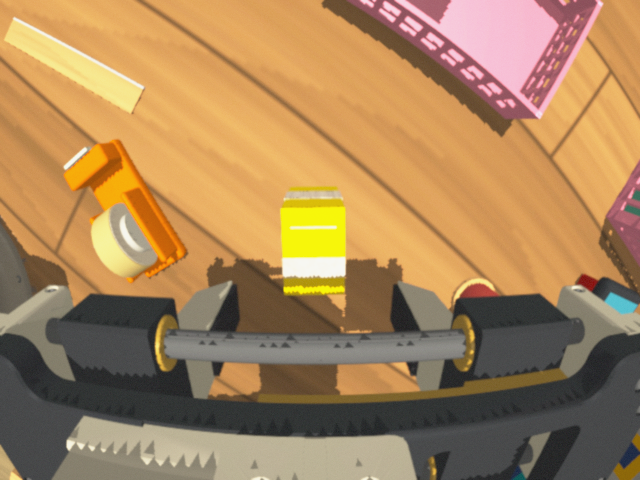

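The carton is square to the fingers and centred (281–346 × 206–295). Descend, grip, lift.

>>> {"fn": "play_rows", "kwargs": {
  "motion": [
    {"tx": 0, "ty": 0, "tz": 0.8, "rx": 0, "ry": 0, "rz": 0, "claw": 0.2},
    {"tx": 0, "ty": 0, "tz": 1, "rx": 0, "ry": 0, "rz": 0, "claw": 0.2},
    {"tx": 0, "ty": 0, "tz": 1, "rx": 0, "ry": 0, "rz": 0, "claw": 0.2},
    {"tx": 0, "ty": 0, "tz": 0.8, "rx": 0, "ry": 0, "rz": 0, "claw": 0.2},
    {"tx": 0, "ty": 0, "tz": 0.3, "rx": 0, "ry": 0, "rz": 0, "claw": 0.2}
  ]
}}

```text
clock: 32.33
ee_pos: [0.3442, -0.3029, 0.0495]
orientation: [0.942, 0.335, -0.0, -0.001]
contact_force: [0.3, -0.5, 0.1]
grip_width: 0.0736
gripper_force: 0.0
```

>>> {"fn": "play_rows", "kwargs": {
  "motion": [
    {"tx": 0, "ty": 0, "tz": 0, "rx": 0, "ry": 0, "rz": 0, "claw": 0.35},
    {"tx": 0, "ty": 0, "tz": 0, "rx": 0, "ry": 0, "rz": 0, "claw": 0.45},
    {"tx": 0, "ty": 0, "tz": 0, "rx": 0, "ry": 0, "rz": 0, "claw": 0.55},
    {"tx": 0, "ty": 0, "tz": 0, "rx": 0, "ry": 0, "rz": 0, "claw": 0.65},
    {"tx": 0, "ty": 0, "tz": 0, "rx": 0, "ry": 0, "rz": 0, "claw": 0.75}
  ]
}}

```text
clock: 32.95
ee_pos: [0.3449, -0.3037, 0.0512]
orientation: [0.942, 0.335, 0.0, 0.0]
contact_force: [-1.6, 0.7, 6.4]
grip_width: 0.0417
gripper_force: 20.0
```

>>> {"fn": "play_rows", "kwargs": {
  "motion": [
    {"tx": 0, "ty": 0, "tz": 0, "rx": 0, "ry": 0, "rz": 0, "claw": 0.75},
    {"tx": 0, "ty": 0, "tz": -0.4, "rx": 0, "ry": 0, "rz": 0, "claw": 0.75},
    {"tx": 0, "ty": 0, "tz": -0.8, "rx": 0, "ry": 0, "rz": 0, "claw": 0.75},
    {"tx": 0, "ty": 0, "tz": -1, "rx": 0, "ry": 0, "rz": 0, "claw": 0.75},
    {"tx": 0, "ty": 0, "tz": -1, "rx": 0, "ry": 0, "rz": 0, "claw": 0.75}
  ]
}}

```text
clock: 33.58
ee_pos: [0.3445, -0.3032, 0.148]
orientation: [0.942, 0.335, 0.0, -0.0]
contact_force: [0.4, -0.1, -1.3]
grip_width: 0.0421
gripper_force: 20.0
```

>>> {"fn": "play_rows", "kwargs": {
  "motion": [
    {"tx": 0, "ty": 0, "tz": -0.8, "rx": 0, "ry": 0, "rz": -0.5, "claw": 0.75},
    {"tx": 0, "ty": 0, "tz": 0, "rx": 0, "ry": 0, "rz": -0.9, "claw": 0.75},
    {"tx": 0, "ty": 0, "tz": 0, "rx": 0, "ry": 0, "rz": -1, "claw": 0.75},
    {"tx": 0, "ty": 0, "tz": 0, "rx": 0, "ry": 0, "rz": -1, "claw": 0.75},
    {"tx": 0, "ty": 0, "tz": 0, "rx": 0, "ry": 0, "rz": -1, "claw": 0.75}
  ]
}}

```text
clock: 34.2
ee_pos: [0.3446, -0.3032, 0.1711]
orientation: [0.845, 0.534, 0.0, 0.0]
contact_force: [-0.8, -0.3, -1.9]
grip_width: 0.042
gripper_force: 20.0
```

>>> {"fn": "play_rows", "kwargs": {
  "motion": [
    {"tx": 0, "ty": 0, "tz": 0, "rx": 0, "ry": 0, "rz": -1, "claw": 0.75},
    {"tx": 0, "ty": 0, "tz": 0, "rx": 0, "ry": 0, "rz": -1, "claw": 0.75},
    {"tx": 0, "ty": 0, "tz": 0, "rx": 0, "ry": 0, "rz": -1, "claw": 0.75},
    {"tx": 0, "ty": 0, "tz": 0, "rx": 0, "ry": 0, "rz": -1, "claw": 0.75},
    {"tx": 0, "ty": 0, "tz": 0, "rx": 0, "ry": 0, "rz": -0.9, "claw": 0.75}
  ]
}}

```text
clock: 34.83
ee_pos: [0.3445, -0.3033, 0.1711]
orientation: [0.691, 0.723, 0.0, -0.0]
contact_force: [-0.3, -0.1, 0.0]
grip_width: 0.0424
gripper_force: 20.0
```

>>> {"fn": "play_rows", "kwargs": {
  "motion": [
    {"tx": 0, "ty": 0, "tz": 0, "rx": 0, "ry": 0, "rz": -0.6, "claw": 0.75},
    {"tx": 0, "ty": 0, "tz": 0, "rx": 0, "ry": 0, "rz": 0, "claw": 0.75},
    {"tx": 0, "ty": 0, "tz": 0, "rx": 0, "ry": 0, "rz": 0, "claw": 0.75},
    {"tx": 0, "ty": 0, "tz": 0, "rx": 0, "ry": 0, "rz": 0, "claw": 0.75},
    {"tx": 0, "ty": 0, "tz": 0, "rx": 0, "ry": 0, "rz": 0, "claw": 0.75}
  ]
}}

```text
clock: 35.45
ee_pos: [0.3447, -0.3034, 0.1706]
orientation: [0.67, 0.742, 0.0, -0.0]
contact_force: [-0.1, -0.8, -1.6]
grip_width: 0.0423
gripper_force: 20.0
```

```bash
python3 -c "
from h import *
plan(.5993,-.3148,.17,6)"
```

```text
t 35.5 pos [ 0.3447 -0.3034  0.1706] yaw 5.88 tilt [ 0.  0. -1.] w 0.0423
units in present axes [-1.25  8.4   0.02]
rz units -0.02 then shift [-1.27  8.4   0.02]
```

>>> {"fn": "play_rows", "kwargs": {
  "motion": [
    {"tx": -0.1, "ty": 0.5, "tz": 0, "rx": 0, "ry": 0, "rz": 0, "claw": 0.75},
    {"tx": -0.15, "ty": 0.9, "tz": 0, "rx": 0, "ry": 0, "rz": 0, "claw": 0.75},
    {"tx": -0.15, "ty": 1, "tz": 0, "rx": 0, "ry": 0, "rz": 0, "claw": 0.75},
    {"tx": -0.15, "ty": 1, "tz": 0, "rx": 0, "ry": 0, "rz": 0, "claw": 0.75},
    {"tx": -0.15, "ty": 1, "tz": 0, "rx": 0, "ry": 0, "rz": 0, "claw": 0.75}
  ]
}}

```text
clock: 36.08
ee_pos: [0.4801, -0.3106, 0.1704]
orientation: [0.67, 0.743, 0.0, 0.0]
contact_force: [0.2, -0.5, -1.4]
grip_width: 0.0419
gripper_force: 20.0
```

>>> {"fn": "play_rows", "kwargs": {
  "motion": [
    {"tx": -0.15, "ty": 1, "tz": 0, "rx": 0, "ry": 0, "rz": 0, "claw": 0.75},
    {"tx": -0.15, "ty": 1, "tz": 0, "rx": 0, "ry": 0, "rz": 0, "claw": 0.75},
    {"tx": -0.15, "ty": 1, "tz": 0, "rx": 0, "ry": 0, "rz": 0, "claw": 0.75},
    {"tx": -0.1, "ty": 0.7, "tz": 0, "rx": 0, "ry": 0, "rz": 0, "claw": 0.75},
    {"tx": 0, "ty": 0.3, "tz": 0, "rx": 0, "ry": 0, "rz": 0, "claw": 0.75}
  ]
}}

```text
clock: 36.7
ee_pos: [0.6007, -0.3142, 0.1697]
orientation: [0.669, 0.743, 0.0, -0.0]
contact_force: [-0.2, -0.0, -1.5]
grip_width: 0.0421
gripper_force: 20.0
```

>>> {"fn": "play_rows", "kwargs": {
  "motion": [
    {"tx": 0, "ty": 0, "tz": 0, "rx": 0, "ry": 0, "rz": 0, "claw": 0.75},
    {"tx": 0, "ty": 0, "tz": 0, "rx": 0, "ry": 0, "rz": 0, "claw": 0.75},
    {"tx": 0, "ty": 0, "tz": 0, "rx": 0, "ry": 0, "rz": 0, "claw": 0.75},
    {"tx": 0, "ty": 0, "tz": 0, "rx": 0, "ry": 0, "rz": 0, "claw": 0.75},
    {"tx": 0, "ty": 0, "tz": 0, "rx": 0, "ry": 0, "rz": 0, "claw": 0.75}
  ]
}}

```text
clock: 37.33
ee_pos: [0.599, -0.3149, 0.1708]
orientation: [0.67, 0.742, 0.0, 0.0]
contact_force: [-0.1, 0.4, -1.0]
grip_width: 0.0424
gripper_force: 20.0
```

```bash
python3 -c "
from h import *
import cv2
plan(.5993,-.3148,.056,6)
cv2.imwrite('pics/w8.png',manip.read_camera('wrist')[:,:,::-1])"
```

```text
t 37.3 pos [ 0.599  -0.3149  0.1708] yaw 5.88 tilt [ 0. -0. -1.] w 0.0424
units in present axes [0.   0.01 3.83]
rz units -0.02 then shift [0.   0.01 3.83]
```

View pics/w8.png

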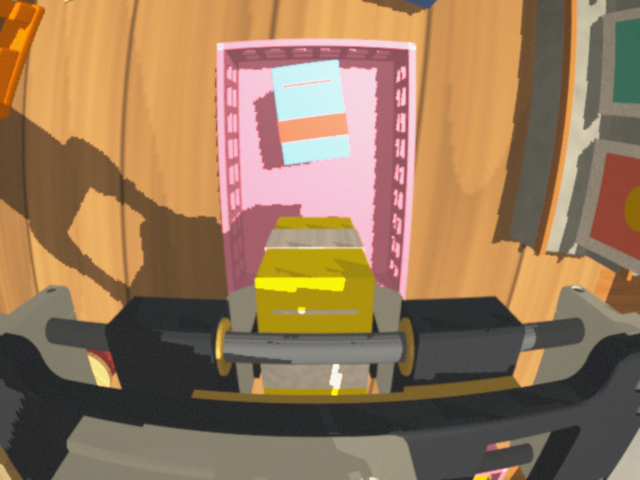

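Centred in the pink crate, with about 26 mm clear of the light blue carton (near edge at row 165). Lower.

>>> {"fn": "play_rows", "kwargs": {
  "motion": [
    {"tx": 0, "ty": 0, "tz": 0.6, "rx": 0, "ry": 0, "rz": 0, "claw": 0.75},
    {"tx": 0, "ty": 0, "tz": 1, "rx": 0, "ry": 0, "rz": 0, "claw": 0.75},
    {"tx": 0, "ty": 0, "tz": 1, "rx": 0, "ry": 0, "rz": 0, "claw": 0.75},
    {"tx": 0, "ty": 0, "tz": 0.7, "rx": 0, "ry": 0, "rz": 0, "claw": 0.75},
    {"tx": 0, "ty": 0, "tz": 0.3, "rx": 0, "ry": 0, "rz": 0, "claw": 0.75}
  ]
}}

```text
clock: 38.0
ee_pos: [0.5986, -0.3144, 0.0611]
orientation: [0.67, 0.743, -0.0, -0.001]
contact_force: [-0.2, 0.2, -0.3]
grip_width: 0.0418
gripper_force: 20.0
```

>>> {"fn": "play_rows", "kwargs": {
  "motion": [
    {"tx": 0, "ty": 0, "tz": 0.1, "rx": 0, "ry": 0, "rz": 0, "claw": 0.75},
    {"tx": 0, "ty": 0, "tz": 0.1, "rx": 0, "ry": 0, "rz": 0, "claw": 0.75},
    {"tx": 0, "ty": 0, "tz": 0.04, "rx": 0, "ry": 0, "rz": 0, "claw": 0.75},
    {"tx": 0, "ty": 0, "tz": 0, "rx": 0, "ry": 0, "rz": 0, "claw": 0.75},
    {"tx": 0, "ty": 0, "tz": 0, "rx": 0, "ry": 0, "rz": 0, "claw": 0.75}
  ]
}}

```text
clock: 38.62
ee_pos: [0.5995, -0.3151, 0.0563]
orientation: [0.67, 0.743, 0.0, 0.001]
contact_force: [-0.4, -0.0, 3.0]
grip_width: 0.0422
gripper_force: 20.0
```

Contact (+3 N). Release and retreat.

>>> {"fn": "play_rows", "kwargs": {
  "motion": [
    {"tx": 0, "ty": 0, "tz": 0, "rx": 0, "ry": 0, "rz": 0, "claw": 0.53},
    {"tx": 0, "ty": 0, "tz": 0, "rx": 0, "ry": 0, "rz": 0, "claw": 0.48},
    {"tx": 0, "ty": 0, "tz": 0, "rx": 0, "ry": 0, "rz": 0, "claw": 0.4},
    {"tx": 0, "ty": 0, "tz": 0, "rx": 0, "ry": 0, "rz": 0, "claw": 0.35},
    {"tx": 0, "ty": 0, "tz": 0, "rx": 0, "ry": 0, "rz": 0, "claw": 0.35}
  ]
}}

```text
clock: 39.25
ee_pos: [0.5992, -0.3148, 0.0553]
orientation: [0.67, 0.743, 0.0, -0.0]
contact_force: [0.3, -0.9, 0.2]
grip_width: 0.0593
gripper_force: 0.0
```

>>> {"fn": "play_rows", "kwargs": {
  "motion": [
    {"tx": 0, "ty": 0, "tz": -0.5, "rx": 0, "ry": 0, "rz": 0, "claw": 0.35},
    {"tx": 0, "ty": 0, "tz": -1, "rx": 0, "ry": 0, "rz": 0, "claw": 0.35},
    {"tx": 0, "ty": 0, "tz": -1, "rx": 0, "ry": 0, "rz": 0, "claw": 0.35},
    {"tx": 0, "ty": 0, "tz": -1, "rx": 0, "ry": 0, "rz": 0, "claw": 0.35},
    {"tx": 0, "ty": 0, "tz": -1, "rx": 0, "ry": 0, "rz": 0, "claw": 0.35}
  ]
}}

```text
clock: 39.88
ee_pos: [0.5993, -0.3149, 0.1928]
orientation: [0.67, 0.743, 0.0, 0.001]
contact_force: [-0.1, 0.6, -0.3]
grip_width: 0.0601
gripper_force: 0.0
```

>>> {"fn": "play_rows", "kwargs": {
  "motion": [
    {"tx": 0, "ty": -1, "tz": 0, "rx": 0, "ry": 0, "rz": 0, "claw": 0.35},
    {"tx": -1, "ty": -1, "tz": 0, "rx": 0, "ry": 0, "rz": 0, "claw": 0.35},
    {"tx": -1, "ty": -1, "tz": 0, "rx": 0, "ry": 0, "rz": 0, "claw": 0.35},
    {"tx": -1, "ty": -1, "tz": 0, "rx": 0, "ry": 0, "rz": 0, "claw": 0.35},
    {"tx": -1, "ty": -1, "tz": 0, "rx": 0, "ry": 0, "rz": 0, "claw": 0.35}
  ]
}}

```text
clock: 40.5
ee_pos: [0.4615, -0.4507, 0.1919]
orientation: [0.67, 0.743, -0.0, 0.001]
contact_force: [0.8, -0.9, -1.2]
grip_width: 0.0597
gripper_force: 0.0
```

>>> {"fn": "play_rows", "kwargs": {
  "motion": [
    {"tx": 0, "ty": 0, "tz": 0, "rx": 0, "ry": 0, "rz": 0, "claw": 0.35},
    {"tx": 0, "ty": 0, "tz": 0, "rx": 0, "ry": 0, "rz": 0, "claw": 0.35},
    {"tx": 0, "ty": 0, "tz": 0, "rx": 0, "ry": 0, "rz": 0, "claw": 0.35},
    {"tx": 0, "ty": 0, "tz": 0, "rx": 0, "ry": 0, "rz": 0, "claw": 0.35},
    {"tx": 0, "ty": 0, "tz": 0, "rx": 0, "ry": 0, "rz": 0, "claw": 0.35}
  ]
}}

```text
clock: 41.12
ee_pos: [0.4628, -0.4491, 0.1904]
orientation: [0.669, 0.743, 0.0, -0.0]
contact_force: [0.4, -0.1, -0.3]
grip_width: 0.0596
gripper_force: 0.0
```

```bash
python3 -c "
from h import *
import cv2
a=manip.read_camera('top')[:,:,::-1][110:260,120:520]
b=manip.read_camera('scene')[:,:,::-1][170:360,110:530]
cv2.imwrite('pics/end.png',np.vstack([cv2.resize(a,(640,240)),cv2.resize(b,(640,290))]))"
```

```text
(no output)
```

View pics/end.png

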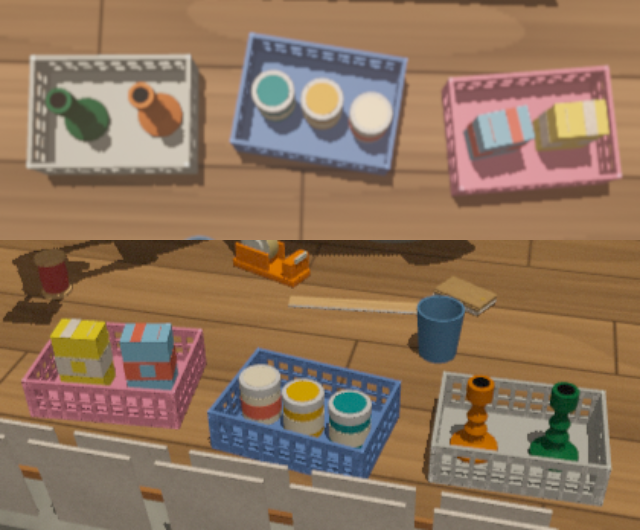

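All four articles stand upright beside their kind (teal at 273,93, mustard 322,102, soap 570,120, green candlestick 85,118), and the three that were already there look unmoved.

```bash
python3 -c "
from cell import manip
print(manip.job_done())"
```

```text
the job is handed in; nothing more can be done
None
```

I put both tins, the soap carton and the green candlestick upright in their own crates and handed the job in at about 41 s of the 120 s allowed; the final pictures show everything standing, but the hand-in returned no verdict.

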